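Restock the latched fuse drawer from a packing tube

ROBOT

A 6-joint arm with a two-finger parallel gripper is mounted at the origin on the work surface. World frame = base frame: x ahead of the robot, y to its left, z up, the work surface at z = 0. Lengths are in m, angles in rad, forces in N, time in s.
With the tool pointing down it reaches from about 0.275 to 0.75 m from the base axis. Payload 10.2 kg.
Tool frame: the origin (TCP) lies where the fingers leave the gripper's body, on its centre line; the fingertips stand 64 mm ahead of it and the grasp point (between the pads) lies 45 mm ahead of it; z points along the fingers, y is the line along which they close (so a half turn about z gives the same grasp; the last joint's range is limited). The gripper opens to 88 mm and grips with 3 to 60 N. Pads are 18 mm wide; open, the fingers measure 123 mm over their backs; the gripper's body (75 mm by 187 mm) begins 45 mm behind the grasp point.
Start: joints at [1.118, 0.313, 1.498, -0, 1.331, -0.223], TCP at [0.12, 0.511, 0.303] pointing down, gripper open.
Joint ranges: [-2.94, 2.94], [-0.97, 2.17], [0.19, 2.56], [-1.23, 4.37], [0.02, 3.11], [-2.88, 2.88]. Speed limits (rad/s): [2.39, 2.39, 3.01, 3.14, 3.14, 3.14].

INTERFACE

Orientations are given as [roll, pitch, yaw] about the fixed x, y, z axes, in that order (R = Rz(yaw) Ry(pitch) Rx(roll)).
In Python, from station import sensors, read_camera, order gives the robot as it stands.
- The arm moves only by the tool carry_out, never from a script. Its argument "plan" is a list of rows, each an object with "offset": the shift along the tool's x, y, z in mm, a list of three; "delta_rot": the turn, a rotation vector about the tool's x, y, z in degrees, a list of three; "fingers": the finger opening in mm, from 0 to 88.1. A call has exactly 5 rows; each row is the pose to reach, as a shift and turn from the pose commanded when the call began, along the tool's axes at that moment; what a row does not reach only later rows make up. A row lasts 1/8 s, in which the tool goes at most 62.5 mm and 10.7 degrees, less where a joint would pass 70% of its speed; a pose out of reach is approached as far as the arm can. A call with a gripper value outside its range is refused whole. The fingers move at their own pace and stop on an object; "squeeze" is the grip in N (left out, the last holds). Time passes only in rows, so rows that repeat a pose let the fingers close, or fill a call up. It gives the time, the measured TCP pose, the force, the opening and the grip force at its end, in the units of the state.
- sensors.state(): the state, without advancing time (a new reading comes with each control period).
- read_camera(name): name is "scene" or "side" or "wrist"; returns a dict with "pixels" (420x560x3 uint8, red, green, blue), "range_z" (420x560 float32, m along the optical axis (not along the pixel's ray), 0 where there is no reading), "intrinsics" (3x3 intrinsics, pixels), "rvec" (rotation vector, rad) and "tvec" (3), from world to camera coordinates, as OpenCV has them. Camera axes: x right, y down, z forward; pixel columns grow to the right and rows downward; lengths in m; the calibration is good to about 2 mm. A picture is of the moment at which its call begins.
- order.close_job(): hands the job in; it is judged then, once.
The state is a dict: "clock": time; "q": joint angles; "qvel": joint speeds; "effort": joint torques, N m; "position": TCP position; "ee_rot": TCP orientation; "contact_force": force on the tool from outside, world axes, zero at the start; "wrist_torque": the same for the moment, N m; "gripper_width": opening from 0.0 (shut) to 1.0 (fully open); "grasp_force": force on a finger pad.
Only numpy, scipy, OpenCV 4.12 (cv2) and the standard library are available. Lean on these libraries where they do the work, as an engineer would, in place of code of your own. Each camera call takes 0.05 s, during which the arm holds its last target. There are 200 camera calls.

TASK

Restock the fuse drawer: lift the latch by its thumb tab, swing the gate wide open and pull the drawer right out, then tip the clear tube slowly over the bins so that exactly one fuse slides into every bin that is in the drawer. Lay the tube back on its mat with the fuses that are left over fully inside it, push the drawer fully home, and swing the gate shut so that the latch bar drops back into its catch. Leave the bins in their slots and the other things on the bench where they are.

Things in the scene. Friction and masses are not known exactly. Their poses are not given: they have to be found in the camera images.
- rack: brown steel one-drawer stock rack, 247 mm wide (y), fixed; origin on the bench at the drawer's front plane, mid-width; -x is its front, y its left, z up. Roof behind that plane, 81 mm high (two cartons on it from x 125 mm, to 136 mm high). Two 8 mm cheeks at y +-119.5 mm, 81 mm high, reach forward to x -68 and carry the gate; the handle lies between them, open from above
- gate_hinge (a point): the gate's vertical hinge line, on the front of the rack's left cheek (rack x -74, y +119.5 mm; point at 40 mm height)
- gate (a joint): gate angle, rad: 0 shut, grows as its free right end swings out towards the robot, up to 1.9; stays where left (0.05 N m friction). A frame of 8 mm flat steel bars, 243 mm long, 12 to 72 mm above the bench; at 0 it lies across the front at rack x -74 and blocks the drawer
- latch (a joint): latch bar angle, rad: 0 dropped, to 0.6 lifted. Bar 6 x 10 mm on the gate's outer face, pivot 140 mm from the hinge line, 12 mm before the gate's mid plane, 64 mm high; it reaches 125 mm past the pivot into a notched catch on the right cheek. The gate opens only with it lifted over 0.18. If down as the gate is pushed shut it rides up the catch's ramp (under 5 N) and drops in
- thumb_tab (a point): middle of the thumb tab's grip: a steel tab standing up from the latch bar, 55 mm past its pivot and 195 mm from the hinge line, 10 mm thick (x, across the gate), 22 mm wide (y, along the gate, towards the hinge); with the latch down this point is 98 mm above the bench, the tab's top 115 mm. Fingertips below 76 mm would meet the gate's top bar. Pulling it up lifts the bar
- drawer (a joint): how far the drawer is pulled out, m: 0 home, 0.145 fully out; moves along the rack's -x; about 1.5 N friction, stays where left
- drawer_handle (a point): middle of the drawer's handle: a level bar 10 x 10 mm, 100 mm long along the rack's y, 50 mm clear of the drawer's front, 38 mm above the bench, on two posts near its ends
- drawer_floor (a point): centre of the drawer's floor, 12 mm above the bench, axes as the rack's. The drawer's front rim is 71 mm towards the robot from here (x -71) and 56 mm above the bench. Four slots side by side, centres at y -84, -28, 28, 84 mm, parted by low ribs
- tube_mid (a point): centre of a clear square plastic packing tube, 32 x 32 mm outside, 260 mm long, bore 26 mm, 80 to 140 g; x points along it to the open mouth (130 mm away), a black cap closes the other end (inner end at x -125 mm). It holds four fuses in a row, 58 mm each; with the mouth tipped some 15 to 25 degrees below level the row begins to slide, and it stops again near level
- mat: black rubber mat, 300 (x) x 140 x 4 mm, fixed; origin on the bench under its centre; the tube's place
- tape: bystander, to be left alone: roll of black tape, 104 mm across, 24 mm high, flat on the bench; origin on its underside
- driver: bystander, to be left alone: screwdriver lying on the bench; origin on its underside
- aerosol: bystander, to be left alone: aerosol can, 66 mm across, 200 mm high, standing; origin on its underside
- cleaner: bystander, to be left alone: white spray bottle, 80 mm across, 190 mm high, standing; origin on its underside
- spanner: bystander, to be left alone: open spanner lying on the bench; origin on its underside
- fuse0_mid (a point): centre of a cylindrical cartridge fuse, white ceramic with brass end caps, 22 mm across, 58 mm long along its x, 55 g; at the start in the tube, deepest (all four are alike)
- fuse1_mid (a point): centre of a cylindrical cartridge fuse, white ceramic with brass end caps, 22 mm across, 58 mm long along its x, 55 g; at the start in the tube, third from the mouth (all four are alike)
- fuse2_mid (a point): centre of a cylindrical cartridge fuse, white ceramic with brass end caps, 22 mm across, 58 mm long along its x, 55 g; at the start in the tube, second from the mouth (all four are alike)
- fuse3_mid (a point): centre of a cylindrical cartridge fuse, white ceramic with brass end caps, 22 mm across, 58 mm long along its x, 55 g; at the start in the tube, nearest the mouth (all four are alike)
- bin0_in (a point): centre of the inner floor of a removable grey bin, 126 mm (x) x 50 mm (y) x 38 mm high outside, walls and floor 2.5 mm, standing loose in slot 0 of the drawer (slot y -84 mm); its rim is 35.5 mm above this point, 50 mm above the bench. Absent in some starts
- bin1_in (a point): centre of the inner floor of a removable grey bin, 126 mm (x) x 50 mm (y) x 38 mm high outside, walls and floor 2.5 mm, standing loose in slot 1 of the drawer (slot y -28 mm); its rim is 35.5 mm above this point, 50 mm above the bench. Absent in some starts
- bin2_in (a point): centre of the inner floor of a removable grey bin, 126 mm (x) x 50 mm (y) x 38 mm high outside, walls and floor 2.5 mm, standing loose in slot 2 of the drawer (slot y 28 mm); its rim is 35.5 mm above this point, 50 mm above the bench. Absent in some starts
- bin3_in (a point): centre of the inner floor of a removable grey bin, 126 mm (x) x 50 mm (y) x 38 mm high outside, walls and floor 2.5 mm, standing loose in slot 3 of the drawer (slot y 84 mm); its rim is 35.5 mm above this point, 50 mm above the bench. Absent in some starts

How it is judged:
By the outcome, as a careful person would: the job done as asked, in the order asked, and still so for the second after the job is handed in, with the robot touching nothing.
Of bin0, bin1, bin2, bin3 only 2 to 3 are there at a start; the rules pass over those that are not, and their reading is None.
At some moment in a run one of tube may be knocked a few centimetres aside while the robot is not near it.
It also fails if it takes over 208 s, if anything falls off the work surface, if the arm or the gripper's body presses on something with over 40 N, if the wrist force passes 120 N, or if a joint passes its speed limit or range.

## Working session

There is one attempt and no reset: what is moved stays moved. The work goes in short steps, Python scripts to look and compute and a tool call to move; the robot and the scene stay as the last step left them, time stands still between calls to the robot, and variables do not carry over. Pictures are saved under pics/ and viewed, at most 14 in all, crops included, and the job is handed in when it is done.

Besides the shell and the picture viewer there is one more tool, called after "Emit:" as name(argument=value, ...) on one line, values as JSON. carry_out: Moves the arm, as the interface text tells. Its arguments: {"type":"object","properties":{"plan":{"type":"array","items":{"type":"object","properties":{"offset":{"type":"array","items":{"type":"number"}},"delta_rot":{"type":"array","items":{"type":"number"}},"fingers":{"type":"number"}}}},"squeeze":{"type":"number"}},"required":["plan"]}

```bash
mkdir -p pics; ls; cat > h.py <<'E'
import numpy as np, cv2, sys
from scipy.spatial.transform import Rotation as R
from station import sensors, read_camera, order
def cam(n):
    c=read_camera(n); M=cv2.Rodrigues(np.array(c['rvec'],float))[0]; c['M']=M; c['t']=np.array(c['tvec'],float).ravel(); c['K']=np.array(c['intrinsics'],float); return c
def save(c,f,crop=None,scale=1):
    im=c['pixels'][:,:,::-1]
    if crop: x0,y0,x1,y1=crop; im=im[y0:y1,x0:x1]
    cv2.imwrite('pics/'+f,cv2.resize(im,None,fx=scale,fy=scale,interpolation=cv2.INTER_CUBIC) if scale!=1 else im)
def cloud(c):
    v,u=np.mgrid[0:420,0:560]; z=c['range_z']; K=c['K']
    p=np.stack([(u-K[0,2])*z/K[0,0],(v-K[1,2])*z/K[1,1],z],-1)
    w=(p-c['t'])@c['M']; w[z<=0]=np.nan; return w
def rayz(c,u,v,z):
    d=c['M'].T@np.linalg.solve(c['K'],[u,v,1.]); o=-c['M'].T@c['t']; return o+d*(z-o[2])/d[2]
def proj(c,P):
    q=c['K']@(c['M']@np.array(P,float)+c['t']); return q[:2]/q[2]
def st():
    s=sensors.state(); return s
def off(target,rpy=None):
    """mm shift and rotvec deg from present pose to target grasp? (TCP) pose"""
    s=st(); A=R.from_euler('xyz',s['ee_rot']); d=A.inv().apply(np.array(target)-s['position'])*1000
    r=(A.inv()*R.from_euler('xyz',rpy)).as_rotvec(degrees=True) if rpy is not None else 0
    return np.round(d,1),np.round(r,1)
E
python3 - <<'E'
from h import *
np.set_printoptions(precision=4,suppress=True)
print(st())
for n in ['scene','side','wrist']:
    c=cam(n); save(c,n+'0.png'); np.savez(n+'0.npz',**{k:c[k] for k in ['pixels','range_z','M','t','K']}); print(n,-c['M'].T@c['t'])
E
```

```text
pics
{'clock': 0.0, 'q': array([ 1.1176,  0.3134,  1.4984, -0.    ,  1.331 , -0.2234]), 'qvel': array([ 0.0008, -0.0006,  0.0008,  0.0005, -0.    ,  0.001 ]), 'effort': array([  0.0002, -40.2209, -25.2274,   0.0694,   0.0352,  -0.0001]), 'position': array([0.1195, 0.511 , 0.3022]), 'ee_rot': array([-3.1404, -0.0003,  2.9118]), 'contact_force': array([0.3723, 0.2501, 0.5354]), 'wrist_torque': array([-0.0115,  0.066 , -0.0174]), 'grasp_force': 0.0, 'gripper_width': 0.9966505234481549}
scene [1.0473 0.5395 0.9749]
side [ 0.0299 -0.9962  1.1281]
wrist [0.0465 0.5275 0.3834]
```

View pics/scene0.png

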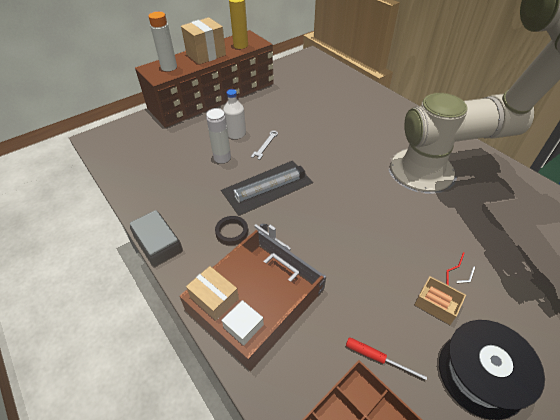

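View pics/side0.png

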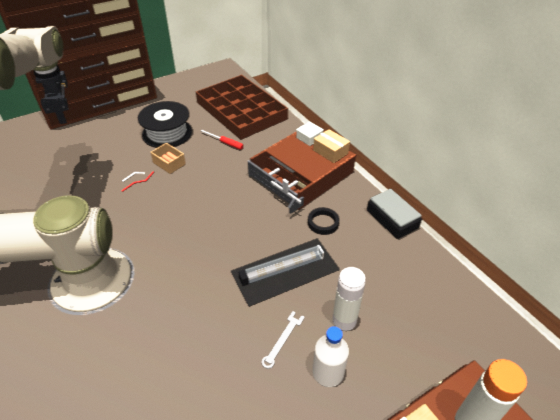

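The scene shows the rack around (255,295) with its handle at (282,265) and the latch tab at (270,232). The tube is on its mat at (268,185), and its cap seems to be at the right end. Next I'll take crops and fits.

```bash
python3 - <<'E'
from h import *
np.set_printoptions(precision=4,suppress=True)
ims=[]
for n,cr in [('scene',(170,150,340,370)),('side',(220,110,370,300))]:
    d=np.load(n+'0.npz'); c={k:d[k] for k in d}; w=cloud(c)
    x0,y0,x1,y1=cr; ims.append(cv2.resize(c['pixels'][y0:y1,x0:x1,::-1],(400*1,int(400*(y1-y0)/(x1-x0)))))
    reg=np.zeros((420,560),bool); reg[y0:y1,x0:x1]=True
    m=reg&(abs(w[...,2]-.081)<.003)
    P=w[m][:,:2]; rect=cv2.minAreaRect((P*1000).astype(np.float32)); print(n,'z81',len(P),rect,cv2.boxPoints(rect))
    g=w[...,2]; col=c['pixels'].astype(int)
    m=reg&(g>.028)&(g<.042); 
    # tube area
    tb=m&(w[...,1]<0.03+0) if False else m
    for nm,mm in [('mat',reg&(col.sum(-1)<110)&(g<.012)),]:
        P=w[mm][:,:2]; 
        if len(P)>5:
            num,lab=cv2.connectedComponents(mm.astype(np.uint8))
            for i in range(1,num):
                Q=w[lab==i][:,:2]
                if len(Q)>100: print(nm,len(Q),cv2.minAreaRect((Q*1000).astype(np.float32)))
    num,lab=cv2.connectedComponents(m.astype(np.uint8))
    for i in range(1,num):
        Q=w[lab==i]
        if len(Q)>60: print('z28-42',len(Q),Q.mean(0),cv2.minAreaRect((Q[:,:2]*1000).astype(np.float32)), c['pixels'][lab==i].mean(0))
h=min(i.shape[0] for i in ims); cv2.imwrite('pics/crop1.png',np.hstack([i[:h] for i in ims]))
E
```

```text
scene z81 4656 ((783.8533935546875, 70.31583404541016), (308.1005554199219, 248.47103881835938), 11.857760429382324) [[607.5622 160.2456]
 [658.6187 -82.9233]
 [960.1446 -19.6139]
 [909.0881 223.5549]]
z28-42 591 [ 0.5003 -0.2578  0.035 ] ((495.2688903808594, -259.38653564453125), (39.39104080200195, 261.4027099609375), 81.46350860595703) [135.3604 136.9848 136.731 ]
z28-42 176 [0.6593 0.0191 0.0358] ((653.9853515625, 29.012725830078125), (51.279388427734375, 222.0238037109375), 24.975505828857422) [71.0227 62.3977 59.9091]
z28-42 83 [0.6687 0.063  0.0395] ((665.3568115234375, 55.120445251464844), (94.48402404785156, 36.359840393066406), 81.299560546875) [176.8795 174.3855 174.0602]
z28-42 302 [0.829  0.1637 0.0351] ((833.0941162109375, 155.7978515625), (186.49560546875, 384.40521240234375), 62.006248474121094) [82.0464 65.9238 57.8212]
side z81 1417 ((782.2460327148438, 65.29197692871094), (313.3106384277344, 252.7930908203125), 11.52540111541748) [[603.4951 157.8398]
 [654.0038 -89.856 ]
 [960.9969 -27.2558]
 [910.4883 220.44  ]]
z28-42 73 [0.7554 0.4553 0.0348] ((767.6257934570312
[... 223 characters left out ...]
4.91105651855469) [64.0697 35.7662 24.5572]
z28-42 182 [0.7056 0.0726 0.0364] ((694.9989624023438, 67.92170715332031), (51.048797607421875, 200.20620727539062), 12.094734191894531) [118.011   98.9066  88.5989]
z28-42 148 [ 0.8242 -0.0506  0.0349] ((830.10791015625, -48.97711181640625), (263.6798400878906, 8.101505279541016), 12.363901138305664) [62.8446 35.0541 24.9392]
z28-42 119 [0.6396 0.0545 0.0357] ((642.4999389648438, 49.786415100097656), (12.572159767150879, 223.6772918701172), 12.70773983001709) [54.7647 53.9748 54.4202]
z28-42 876 [ 0.492  -0.265   0.0346] ((496.7233581542969, -263.660888671875), (38.86777114868164, 262.2334899902344), 81.84574890136719) [168.121  166.6689 162.9886]
```

View pics/crop1.png

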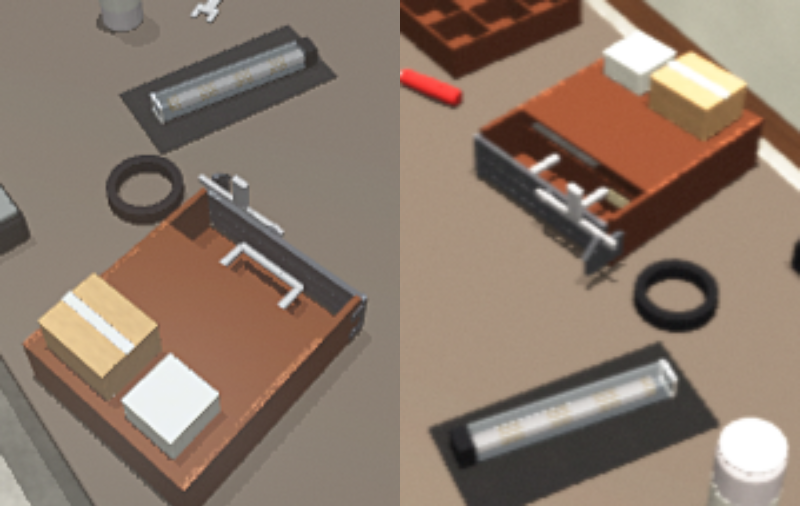

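Left crop: the tube's open mouth is at its left end and its black cap at the right, and the tab is at crop (240,190). Right crop: the gate is shut with the tab at (573,205). I'll refine the tab, gate and handle positions in the rack frame, and locate the obstacles.

```bash
python3 - <<'E'
from h import *
np.set_printoptions(precision=4,suppress=True)
a=np.radians(11.86); X=np.array([np.cos(a),np.sin(a)]);Y=np.array([-X[1],X[0]]);O=np.array([.6976,.050])
for n in ['scene','side']:
    d=np.load(n+'0.npz'); c={k:d[k] for k in d}; w=cloud(c); col=c['pixels'].astype(int)
    r=np.stack([(w[...,:2]-O)@X,(w[...,:2]-O)@Y,w[...,2]],-1)*1000
    def rep(nm,m): 
        Q=r[m]; print(n,nm,len(Q),'lo',np.percentile(Q,3,axis=0),'hi',np.percentile(Q,97,axis=0),'med',np.median(Q,axis=0)) if len(Q) else print(nm,0)
    nr=(abs(r[...,1])<150)
    rep('tab',nr&(r[...,2]>88)&(r[...,0]>-120)&(r[...,0]<-40))
    rep('gatetop',nr&(abs(r[...,2]-69)<5)&(r[...,0]>-95)&(r[...,0]<-66)&(abs(r[...,1])<100))
    rep('handle',(abs(r[...,1])<48)&(abs(r[...,2]-43)<4)&(r[...,0]>-66)&(r[...,0]<-35)&(col.min(-1)>110))
    rep('cheekL',(abs(r[...,1]-119)<12)&(abs(r[...,2]-81)<3)&(r[...,0]>-100)&(r[...,0]<-20))
    rep('cheekR',(abs(r[...,1]+119)<12)&(abs(r[...,2]-81)<3)&(r[...,0]>-100)&(r[...,0]<-20))
    for nm,(u,v),z in [('mouth',(239,193) if n=='scene' else (321,252),.02),('cap',(303,171) if n=='scene' else (244,277),.02),('tape',(232,230) if n=='scene' else (324,220),.012)]: print(n,nm,rayz(c,u,v,z))
    # tall objects
    m=(w[...,2]>.1)&(w[...,2]<.25)&(w[...,0]>.3)&(w[...,0]<1)&(w[...,1]<-.25)&(w[...,1]>-.7)
    num,lab=cv2.connectedComponents(m.astype(np.uint8))
    for i in range(1,num):
        Q=w[lab==i]
        if len(Q)>100: print('tall',Q.min(0),Q.max(0))
E
```

```text
scene tab 57 lo [-67.8048 -81.4008  88.8829] hi [-57.4094 -62.5349 115.9232] med [-59.9665 -70.2506 106.9727]
scene gatetop 10 lo [-68.2428 -96.1537  65.1438] hi [-66.1328  -7.6681  68.9691] med [-66.7415 -43.3739  67.5523]
scene handle 10 lo [-37.6825 -43.091   39.7939] hi [-35.3246  46.5955  42.6718] med [-36.0563  15.1927  41.2329]
scene cheekL 29 lo [-44.3695 117.6337  78.724 ] hi [-20.6362 125.9976  83.1317] med [-33.2001 121.1652  81.1478]
scene cheekR 23 lo [ -43.2519 -120.3869   78.1737] hi [ -20.2522 -112.1869   83.4717] med [ -32.0735 -116.8013   81.3295]
scene mouth [ 0.6078 -0.2863  0.02  ]
scene cap [ 0.3645 -0.2386  0.02  ]
scene tape [ 0.7108 -0.1697  0.012 ]
tall [ 0.3882 -0.6205  0.1001] [ 0.583  -0.4631  0.2038]
side tab 46 lo [-69.5248 -87.9425  89.0282] hi [-59.6158 -68.4134 114.8884] med [-66.5689 -79.0712 103.6476]
side gatetop 23 lo [-69.5156 -94.2042  64.0844] hi [-66.1751 -18.205   72.0011] med [-67.5585 -64.6197  66.9239]
side handle 1 lo [-51.8794   6.4098  43.3954] hi [-51.8794   6.4098  43.3954] med [-51.8794   6.4098  43.3954]
side cheekL 14 lo [-48.1401 110.1638  78.5877] hi [-23.3807 121.4495  83.1875] med [-32.6976 115.9135  80.6797]
side cheekR 10 lo [ -45.6546 -125.5973   78.3552] hi [ -24.3885 -117.9831   81.3483] med [ -36.6275 -122.1353   79.608 ]
side mouth [ 0.624  -0.2858  0.02  ]
side cap [ 0.3786 -0.2451  0.02  ]
side tape [ 0.7154 -0.1749  0.012 ]
tall [ 0.5141 -0.5398  0.1002] [ 0.5786 -0.4748  0.2038]
tall [ 0.3826 -0.642   0.1   ] [ 0.461  -0.5623  0.1939]
```

```bash
cat >> h.py <<'E'
a=np.radians(11.75); X=np.array([np.cos(a),np.sin(a),0]);Y=np.array([-X[1],X[0],0]);O=np.array([.7196,.0546,0])
def rk(x,y,z): return O+X*x/1000+Y*y/1000+np.array([0,0,z/1000])
E
python3 - <<'E'
from h import *
print(off(rk(-86,-75.5,200),[np.pi,0,np.radians(101.75)]))
E
```

```text
(array([-642.1, -412.4,  102.6]), array([-0.1,  0. , 65.1]))
```

Emit:
carry_out(plan=[{"offset": [-45,-29,6],"delta_rot": [0,0,0],"fingers": 50},{"offset": [-90,-58,12],"delta_rot": [0,0,0],"fingers": 50},{"offset": [-135,-87,18],"delta_rot": [0,0,0],"fingers": 50},{"offset": [-180,-115,24],"delta_rot": [0,0,0],"fingers": 50},{"offset": [-220,-141,30],"delta_rot": [0,0,0],"fingers": 50}])

```text
clock: 0.78
position: [0.3027, 0.3224, 0.2725]
ee_rot: [3.142, 0.0, 2.911]
contact_force: [0.8, 0.7, -0.6]
gripper_width: 0.564
grasp_force: 0.0
```

Emit:
carry_out(plan=[{"offset": [-45,-29,6],"delta_rot": [0,0,0],"fingers": 50},{"offset": [-90,-58,12],"delta_rot": [0,0,0],"fingers": 50},{"offset": [-135,-87,18],"delta_rot": [0,0,0],"fingers": 50},{"offset": [-180,-115,24],"delta_rot": [0,0,0],"fingers": 50},{"offset": [-220,-141,30],"delta_rot": [0,0,0],"fingers": 50}])

```text
clock: 1.4
position: [0.4849, 0.1348, 0.2424]
ee_rot: [-3.142, -0.0, 2.911]
contact_force: [1.2, 0.5, 0.2]
gripper_width: 0.565
grasp_force: 0.0
```

Emit:
carry_out(plan=[{"offset": [-45,-29,6],"delta_rot": [0,0,10],"fingers": 50},{"offset": [-90,-58,12],"delta_rot": [0,0,20],"fingers": 50},{"offset": [-135,-87,18],"delta_rot": [0,0,30],"fingers": 50},{"offset": [-180,-115,24],"delta_rot": [0,0,40],"fingers": 50},{"offset": [-202,-130,30],"delta_rot": [0,0,50],"fingers": 50}])

```text
clock: 2.02
position: [0.652, -0.0383, 0.2117]
ee_rot: [-3.141, -0.0, 2.032]
contact_force: [-0.1, -0.3, -1.1]
gripper_width: 0.569
grasp_force: 0.0
```

```bash
python3 - <<'E'
from h import *
print(st()['position'],st()['ee_rot'],off(rk(-86,-75.5,180),[np.pi,0,np.radians(101.75)]))
c=cam('wrist');save(c,'w1.png')
w=cloud(c);r=np.stack([(w-O)@X,(w-O)@Y,w[...,2]],-1)*1000
def rep(nm,m):
    Q=r[m]; print(nm,len(Q),*( [np.round(np.percentile(Q,p,axis=0),1) for p in (3,50,97)] if len(Q) else []))
g=(abs(r[...,0]+86)<30)&(abs(r[...,1]+75)<40)
rep('tab',g&(r[...,2]>85)); rep('tabtop',g&(r[...,2]>110))
rep('gatetop',(abs(r[...,0]+76)<20)&(abs(r[...,2]-72)<3)&(abs(r[...,1])<115)&(r[...,0]>-80))
rep('handle',(abs(r[...,1])<60)&(abs(r[...,2]-43)<3)&(abs(r[...,0]+50)<12))
E
```

```text
[ 0.65195567 -0.03830121  0.21168875] [-3.14103928e+00 -2.59945176e-04  2.03175364e+00] (array([ 1.8, -0.4, 31.7]), array([-0. , -0. , 14.7]))
tab 27771 [-114.7  -83.   149.1] [-80.7 -54.6 230.1] [-56.7 -36.5 249.3]
tabtop 27544 [-114.7  -82.9  154.2] [-80.3 -54.5 230.5] [-56.7 -36.5 249.3]
gatetop 3248 [ -78.8 -106.9   69.7] [-74.7  -2.4  71.1] [-70.8  69.4  72.5]
handle 1739 [-59.8 -49.9  40.2] [-55.    3.7  41.5] [-39.7  46.3  43.1]
```

View pics/w1.png

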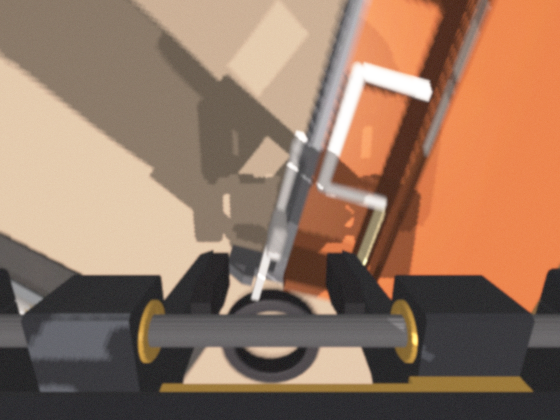

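The wrist view shows the latch bar and tab at about (270,265), between the finger tips, with the handle at (350,130). Gate top is at -74.7 mm, which confirms the rack pose. Next I'll align and descend on the tab.

Emit:
carry_out(plan=[{"offset": [2,0,8],"delta_rot": [0,0,8],"fingers": 50},{"offset": [2,0,22],"delta_rot": [0,0,14.7],"fingers": 50},{"offset": [2,0,38],"delta_rot": [0,0,14.7],"fingers": 50},{"offset": [2,0,54],"delta_rot": [0,0,14.7],"fingers": 50},{"offset": [2,0,66],"delta_rot": [0,0,14.7],"fingers": 50}])

```text
clock: 2.7
position: [0.6497, -0.0342, 0.1455]
ee_rot: [-3.141, -0.0, 1.784]
contact_force: [-0.4, -0.1, -0.2]
gripper_width: 0.568
grasp_force: 0.0
```

Emit:
carry_out(plan=[{"offset": [0,0,0],"delta_rot": [0,0,0],"fingers": 25},{"offset": [0,0,0],"delta_rot": [0,0,0],"fingers": 12},{"offset": [0,0,0],"delta_rot": [0,0,0],"fingers": 0},{"offset": [0,0,0],"delta_rot": [0,0,0],"fingers": 0},{"offset": [0,0,0],"delta_rot": [0,0,0],"fingers": 0}], squeeze=15)

```text
clock: 3.32
position: [0.65, -0.0345, 0.147]
ee_rot: [3.141, 0.0, 1.783]
contact_force: [-0.4, -0.7, 1.8]
gripper_width: 0.108
grasp_force: 15.0
```

Emit:
carry_out(plan=[{"offset": [3,0,-5],"delta_rot": [0,0,0],"fingers": 0},{"offset": [6.5,0,-9.5],"delta_rot": [0,0,0],"fingers": 0},{"offset": [11,0,-13.5],"delta_rot": [0,0,0],"fingers": 0},{"offset": [16,0,-17],"delta_rot": [0,0,0],"fingers": 0},{"offset": [17,0,-18],"delta_rot": [0,0,0],"fingers": 0}])

```text
clock: 3.95
position: [0.6464, -0.0177, 0.1654]
ee_rot: [3.141, 0.001, 1.783]
contact_force: [-0.4, -4.5, 0.4]
gripper_width: 0.117
grasp_force: 15.0
```

```bash
python3 - <<'E'
from h import *
s=st(); print(s['contact_force'],s['gripper_width'],s['position'])
for st_ in (5,):
    for k in range(1,6):
        f=np.radians(st_*k); print(st_*k, round(178*(1-np.cos(f))+12*np.sin(f),1), round(-178*np.sin(f)+12*(1-np.cos(f)),1))
w=cloud(cam('side'));r=np.stack([(w-O)@X,(w-O)@Y,w[...,2]],-1)*1000
E
```

```text
[-0.37679405 -4.50416949  0.40393599] 0.11675819007572735 [ 0.6464121  -0.01768221  0.16537148]
5 1.7 -15.5
10 4.8 -30.7
15 9.2 -45.7
20 14.8 -60.2
25 21.7 -74.1
```

Emit:
carry_out(plan=[{"offset": [1.7,-15.5,0],"delta_rot": [0,0,5],"fingers": 0},{"offset": [4.8,-30.7,0],"delta_rot": [0,0,10],"fingers": 0},{"offset": [9.2,-45.7,0],"delta_rot": [0,0,15],"fingers": 0},{"offset": [14.8,-60.2,0],"delta_rot": [0,0,20],"fingers": 0},{"offset": [21.7,-74.1,0],"delta_rot": [0,0,25],"fingers": 0}])

```text
clock: 4.62
position: [0.5691, -0.0118, 0.165]
ee_rot: [3.141, -0.001, 1.343]
contact_force: [2.2, -0.5, 0.3]
gripper_width: 0.111
grasp_force: 15.0
```

Emit:
carry_out(plan=[{"offset": [1.7,-15.5,0],"delta_rot": [0,0,5],"fingers": 0},{"offset": [4.8,-30.7,0],"delta_rot": [0,0,10],"fingers": 0},{"offset": [9.2,-45.7,0],"delta_rot": [0,0,15],"fingers": 0},{"offset": [14.8,-60.2,0],"delta_rot": [0,0,20],"fingers": 0},{"offset": [21.7,-74.1,0],"delta_rot": [0,0,25],"fingers": 0}])

```text
clock: 5.25
position: [0.502, 0.0266, 0.1647]
ee_rot: [3.142, -0.003, 0.906]
contact_force: [5.6, 4.5, -6.7]
gripper_width: 0.114
grasp_force: 15.0
```

Emit:
carry_out(plan=[{"offset": [1.7,-15.5,0],"delta_rot": [0,0,5],"fingers": 0},{"offset": [4.8,-30.7,0],"delta_rot": [0,0,10],"fingers": 0},{"offset": [9.2,-45.7,0],"delta_rot": [0,0,15],"fingers": 0},{"offset": [14.8,-60.2,0],"delta_rot": [0,0,20],"fingers": 0},{"offset": [21.7,-74.1,0],"delta_rot": [0,0,25],"fingers": 0}])

```text
clock: 5.88
position: [0.4577, 0.0894, 0.1644]
ee_rot: [-3.141, -0.005, 0.469]
contact_force: [13.7, 4.4, -16.7]
gripper_width: 0.116
grasp_force: 15.0
```

```bash
python3 - <<'E'
from h import *
s=st(); print(s['contact_force'],s['gripper_width'],s['position'],s['ee_rot'], s['q'])
h=rk(-74,119.5,0); d=s['position']-h; print(d, np.hypot(*d[:2]))
E
```

```text
[ 13.68651988   4.36052221 -16.65412697] 0.1157334965445757 [0.45767936 0.08936189 0.16440971] [-3.14136698 -0.0048097   0.46945759] [-0.06030418  0.3530419   1.84491203  0.00325174  0.93960485  1.03912043]
[-0.16513609 -0.06716455  0.16440971] 0.17827227892796504
```

Emit:
carry_out(plan=[{"offset": [2,0,3],"delta_rot": [0,0,0],"fingers": 0},{"offset": [5.5,-15.5,5],"delta_rot": [0,0,5],"fingers": 0},{"offset": [9.3,-30.7,5],"delta_rot": [0,0,10],"fingers": 0},{"offset": [13.7,-45.5,5],"delta_rot": [0,0,15],"fingers": 0},{"offset": [19,-59.7,5],"delta_rot": [0,0,20],"fingers": 0}])

```text
clock: 6.5
position: [0.4455, 0.1507, 0.16]
ee_rot: [-3.141, 0.002, 0.122]
contact_force: [-3.5, -0.9, 2.8]
gripper_width: 0.112
grasp_force: 15.0
```

Emit:
carry_out(plan=[{"offset": [0.9,-7.7,0],"delta_rot": [0,0,2.5],"fingers": 0},{"offset": [1.7,-15.5,0],"delta_rot": [0,0,5],"fingers": 0},{"offset": [3.2,-23,0],"delta_rot": [0,0,7.5],"fingers": 0},{"offset": [4.8,-30.7,0],"delta_rot": [0,0,10],"fingers": 0},{"offset": [4.8,-30.7,0],"delta_rot": [0,0,10],"fingers": 0}])

```text
clock: 7.12
position: [0.4472, 0.1815, 0.1599]
ee_rot: [-3.141, 0.001, -0.049]
contact_force: [-2.5, 0.2, 4.0]
gripper_width: 0.115
grasp_force: 15.0
```

```bash
python3 - <<'E'
from h import *
s=st(); print(s['contact_force'],s['gripper_width'],s['position'],s['ee_rot'], s['q'])
h=rk(-74,119.5,0); d=s['position']-h; print(d, np.hypot(*d[:2]))
E
```

```text
[-2.46199094  0.18745194  4.00378483] 0.11489855928112609 [0.44720043 0.181504   0.15986156] [-3.14080898e+00  6.45071222e-04 -4.88421601e-02] [1.41837569e-01 3.92606260e-01 1.79941427e+00 1.09623577e-03
 9.50057258e-01 1.76083848e+00]
[-0.17561501  0.02497756  0.15986156] 0.17738238883200455
```

Emit:
carry_out(plan=[{"offset": [-5,0,3],"delta_rot": [0,0,0],"fingers": 0},{"offset": [-9,0,7],"delta_rot": [0,0,0],"fingers": 0},{"offset": [-11,0,10],"delta_rot": [0,0,0],"fingers": 0},{"offset": [-11,0,10],"delta_rot": [0,0,0],"fingers": 35},{"offset": [-11,0,10],"delta_rot": [0,0,0],"fingers": 35}])

```text
clock: 7.75
position: [0.4362, 0.1815, 0.1496]
ee_rot: [-3.142, 0.001, -0.05]
contact_force: [-0.6, 0.6, -0.5]
gripper_width: 0.313
grasp_force: 0.0
```

Emit:
carry_out(plan=[{"offset": [0,0,0],"delta_rot": [0,0,0],"fingers": 35},{"offset": [0,0,-20],"delta_rot": [0,0,0],"fingers": 35},{"offset": [0,0,-50],"delta_rot": [0,0,0],"fingers": 35},{"offset": [0,0,-70],"delta_rot": [0,0,0],"fingers": 35},{"offset": [0,0,-70],"delta_rot": [0,0,0],"fingers": 35}])

```text
clock: 8.38
position: [0.4368, 0.1816, 0.2206]
ee_rot: [-3.141, -0.002, -0.05]
contact_force: [0.6, -0.7, 0.1]
gripper_width: 0.394
grasp_force: 0.0
```

```bash
python3 - <<'E'
from h import *
s=st(); print(s['contact_force'],s['gripper_width'],s['position'],s['ee_rot'])
print(off(rk(-55,-1,200),[np.pi,0,np.radians(101.75)]))
c=cam('side');save(c,'s2.png',(200,90,400,310),2.5)
E
```

```text
[ 0.64058555 -0.66473733  0.14784476] 0.39370442067282996 [0.43679783 0.18161735 0.22064799] [-3.14104212e+00 -2.47191446e-03 -4.98863680e-02]
(array([235.8, 127.6,  21.2]), array([ 1.000e-01, -1.000e-01, -1.046e+02]))
```

View pics/s2.png

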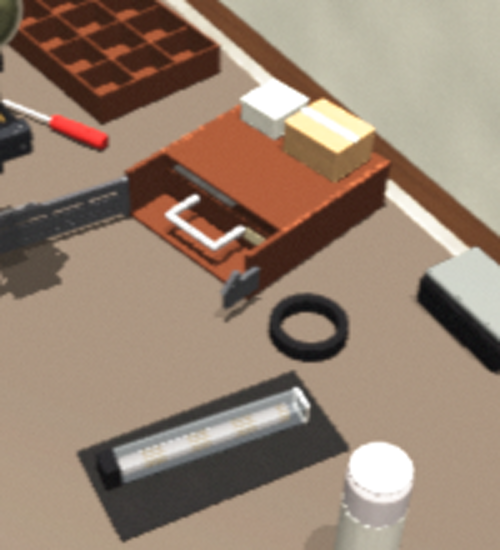

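The gate is wide open and the handle is clear, at (210,235) in this crop.

Emit:
carry_out(plan=[{"offset": [30,16,0],"delta_rot": [0,0,-10],"fingers": 30},{"offset": [75,40,0],"delta_rot": [0,0,-20],"fingers": 30},{"offset": [120,65,0],"delta_rot": [0,0,-30],"fingers": 30},{"offset": [165,90,0],"delta_rot": [0,0,-40],"fingers": 30},{"offset": [210,113,0],"delta_rot": [0,0,-50],"fingers": 30}])

```text
clock: 9.05
position: [0.6415, 0.0571, 0.218]
ee_rot: [-3.14, 0.001, 0.828]
contact_force: [0.4, 0.5, 1.0]
gripper_width: 0.34
grasp_force: 0.0
```

Emit:
carry_out(plan=[{"offset": [0,0,0],"delta_rot": [0,0,-10.5],"fingers": 30},{"offset": [0,0,0],"delta_rot": [0,0,-21],"fingers": 30},{"offset": [0,0,0],"delta_rot": [0,0,-31.5],"fingers": 30},{"offset": [0,0,0],"delta_rot": [0,0,-42],"fingers": 30},{"offset": [0,0,0],"delta_rot": [0,0,-50],"fingers": 30}])

```text
clock: 9.68
position: [0.6402, 0.0582, 0.2179]
ee_rot: [-3.139, -0.001, 1.7]
contact_force: [-0.3, -0.7, 0.6]
gripper_width: 0.343
grasp_force: 0.0
```

```bash
python3 - <<'E'
from h import *
s=st(); print(s['gripper_width'],s['position'],s['ee_rot'])
print(off(rk(-55,-1,89),[np.pi,0,np.radians(101.75)]))
w=cloud(cam('wrist'));r=np.stack([(w-O)@X,(w-O)@Y,w[...,2]],-1)*1000
def rep(nm,m):
    Q=r[m]; print(nm,len(Q),*( [np.round(np.percentile(Q,p,axis=0),1) for p in (3,50,97)] if len(Q) else []))
rep('bar',(abs(r[...,1])<40)&(abs(r[...,2]-43)<4)&(abs(r[...,0]+50)<25))
E
```

```text
0.34255213537010637 [0.64020658 0.0581527  0.21785551] [-3.13902517e+00 -5.71770636e-04  1.70036860e+00]
(array([-19. ,  23.8, 128.8]), array([-0.1, -0. , -4.3]))
bar 851 [-60.2 -35.6  39.3] [-56.2   5.7  41.4] [-51.4  38.4  43. ]
```

Emit:
carry_out(plan=[{"offset": [-19,23.5,5],"delta_rot": [0,0,-4.3],"fingers": 30},{"offset": [-19,23.5,45],"delta_rot": [0,0,-4.3],"fingers": 30},{"offset": [-19,23.5,85],"delta_rot": [0,0,-4.3],"fingers": 30},{"offset": [-19,23.5,115],"delta_rot": [0,0,-4.3],"fingers": 30},{"offset": [-19,23.5,129],"delta_rot": [0,0,-4.3],"fingers": 30}])

```text
clock: 10.35
position: [0.6653, 0.0423, 0.0879]
ee_rot: [-3.138, -0.001, 1.769]
contact_force: [0.5, -0.1, -0.5]
gripper_width: 0.34
grasp_force: 0.0
```

Emit:
carry_out(plan=[{"offset": [0,0,0],"delta_rot": [0,0,0],"fingers": 20},{"offset": [0,0,0],"delta_rot": [0,0,0],"fingers": 0},{"offset": [0,0,0],"delta_rot": [0,0,0],"fingers": 0},{"offset": [0,0,0],"delta_rot": [0,0,0],"fingers": 0},{"offset": [0,0,0],"delta_rot": [0,0,0],"fingers": 0}], squeeze=15)

```text
clock: 10.98
position: [0.6656, 0.0419, 0.0918]
ee_rot: [-3.139, 0.0, 1.77]
contact_force: [-7.6, -1.3, 3.6]
gripper_width: 0.114
grasp_force: 15.0
```

Emit:
carry_out(plan=[{"offset": [0,-18,0],"delta_rot": [0,0,0],"fingers": 0},{"offset": [0,-45,0],"delta_rot": [0,0,0],"fingers": 0},{"offset": [0,-75,0],"delta_rot": [0,0,0],"fingers": 0},{"offset": [0,-105,0],"delta_rot": [0,0,0],"fingers": 0},{"offset": [0,-128,0],"delta_rot": [0,0,0],"fingers": 0}])

```text
clock: 11.6
position: [0.5407, 0.0157, 0.0918]
ee_rot: [3.139, 0.003, 1.77]
contact_force: [4.9, -8.3, -5.9]
gripper_width: 0.109
grasp_force: 15.0
```

Emit:
carry_out(plan=[{"offset": [0,-8,0],"delta_rot": [0,0,0],"fingers": 0},{"offset": [0,-13,0],"delta_rot": [0,0,0],"fingers": 0},{"offset": [0,-17,0],"delta_rot": [0,0,0],"fingers": 0},{"offset": [0,-18,0],"delta_rot": [0,0,0],"fingers": 0},{"offset": [0,-18,0],"delta_rot": [0,0,0],"fingers": 0}])

```text
clock: 12.22
position: [0.524, 0.0121, 0.0918]
ee_rot: [3.139, 0.003, 1.77]
contact_force: [1.3, -7.6, -4.3]
gripper_width: 0.111
grasp_force: 15.0
```

Emit:
carry_out(plan=[{"offset": [0,-1,0],"delta_rot": [0,0,0],"fingers": 30},{"offset": [0,-1,0],"delta_rot": [0,0,0],"fingers": 30},{"offset": [0,0,0],"delta_rot": [0,0,0],"fingers": 30},{"offset": [0,0,-30],"delta_rot": [0,0,0],"fingers": 30},{"offset": [0,0,-90],"delta_rot": [0,0,0],"fingers": 30}])

```text
clock: 12.85
position: [0.5224, 0.0135, 0.1804]
ee_rot: [-3.138, -0.002, 1.77]
contact_force: [1.3, -0.5, -0.0]
gripper_width: 0.338
grasp_force: 0.0
```

Emit:
carry_out(plan=[{"offset": [-50,-20,-20],"delta_rot": [0,0,0],"fingers": 60},{"offset": [-100,-40,-40],"delta_rot": [0,0,0],"fingers": 60},{"offset": [-150,-60,-60],"delta_rot": [0,0,0],"fingers": 60},{"offset": [-200,-80,-80],"delta_rot": [0,0,0],"fingers": 60},{"offset": [-220,-90,-80],"delta_rot": [0,0,0],"fingers": 60}])

```text
clock: 13.48
position: [0.4782, -0.2228, 0.2623]
ee_rot: [3.14, 0.002, 1.768]
contact_force: [0.5, -0.5, -0.5]
gripper_width: 0.678
grasp_force: 0.0
```

```bash
python3 - <<'E'
from h import *
np.set_printoptions(precision=4,suppress=True)
s=st(); print(s['gripper_width'],s['position'],s['ee_rot'])
a=cam('scene');b=cam('side')
A=cv2.resize(a['pixels'][170:340,170:370,::-1],(400,340));B=cv2.resize(b['pixels'][120:290,210:410,::-1],(400,340))
cv2.imwrite('pics/sd3.png',np.hstack([A,B]))
for n,c in (('scene',a),('side',b)):
    w=cloud(c);r=np.stack([(w-O)@X,(w-O)@Y,w[...,2]],-1)*1000
    for y in (-84,-28,28,84):
        m=(abs(r[...,1]-y)<18)&(abs(r[...,0]+90)<35)&(r[...,2]<70); print(n,y,np.round(np.nanpercentile(r[m][:,2],[10,50,90]),1) if m.sum() else 0, np.median(c['pixels'][m],0) if m.sum() else 0)
        m=(abs(r[...,1]-y)<30)&(abs(r[...,2]-50)<3)&(r[...,0]<-5)&(r[...,0]>-150); print('  rim',m.sum(),np.round(np.percentile(r[m],[3,97],axis=0),0) if m.sum() else 0)
    g=(w[...,2]>.028)&(w[...,2]<.042)&(w[...,0]>.3)&(w[...,0]<.68)&(w[...,1]<-.17)&(w[...,1]>-.4)
    print(n,'tube',g.sum(),w[g].mean(0),cv2.minAreaRect((w[g][:,:2]*1000).astype(np.float32)))
E
```

```text
0.678108836192905 [ 0.4782 -0.2228  0.2623] [3.1396 0.0025 1.768 ]
scene -84 [ 9.7 11.9 14.1] [120.  79.  60.]
  rim 72 [[-140. -114.   47.]
 [ -18.  -58.   53.]]
scene -28 [10.  12.  14.7] [121.  80.  62.]
  rim 20 [[-145.  -56.   47.]
 [-138.   -0.   53.]]
scene 28 [12.1 14.5 16.8] [196. 196. 194.]
  rim 116 [[-140.    4.   47.]
 [ -19.   56.   53.]]
scene 84 [12.2 14.2 16.5] [196. 196. 194.]
  rim 132 [[-141.   54.   47.]
 [ -24.  113.   53.]]
scene tube 590 [ 0.5001 -0.2578  0.035 ] ((495.8563537597656, -259.3816833496094), (38.88426208496094, 260.826171875), 81.74986267089844)
side -84 [ 8.8 11.9 14.9] [123.  66.  43.]
  rim 13 [[-147. -113.   47.]
 [  -7.  -60.   53.]]
side -28 [ 9.7 11.3 13.6] [108.  60.  42.]
  rim 1 [[-143.  -58.   47.]
 [-143.  -58.   47.]]
side 28 0 0
  rim 7 [[-146.   31.   49.]
 [-132.   55.   53.]]
side 84 [14.  32.9 48.9] [153. 144. 137.]
  rim 24 [[-147.   60.   47.]
 [-106.  112.   53.]]
side tube 875 [ 0.4921 -0.2648  0.0346] ((520.2893676757812, -260.40264892578125), (306.1023254394531, 112.41203308105469), 9.498916625976562)
```

View pics/sd3.png

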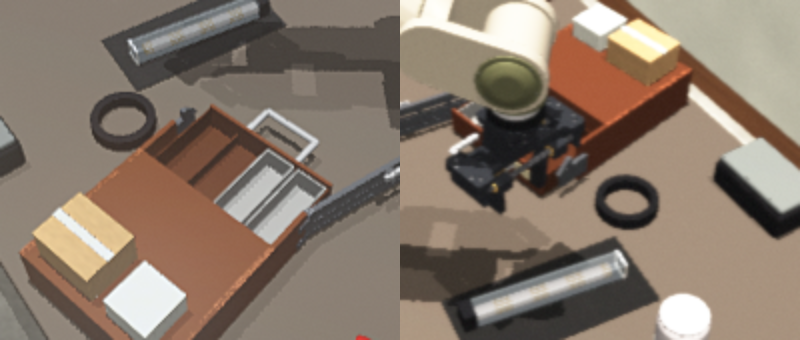

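Bins 2 and 3 are in the drawer and slots 0 and 1 are empty, so I need to drop two fuses. The tube is still on its mat. Next I'll orient the gripper over it with tool x toward the mouth.

Emit:
carry_out(plan=[{"offset": [0,0,0],"delta_rot": [0,0,10.5],"fingers": 60},{"offset": [0,0,0],"delta_rot": [0,0,21],"fingers": 60},{"offset": [0,0,0],"delta_rot": [0,0,31.5],"fingers": 60},{"offset": [0,0,0],"delta_rot": [0,0,42],"fingers": 60},{"offset": [0,0,0],"delta_rot": [0,0,52],"fingers": 60}])

```text
clock: 14.2
position: [0.4788, -0.2189, 0.2605]
ee_rot: [-3.141, -0.0, 0.858]
contact_force: [-0.1, 0.6, 0.5]
gripper_width: 0.681
grasp_force: 0.0
```

Emit:
carry_out(plan=[{"offset": [0,0,0],"delta_rot": [0,0,10.5],"fingers": 60},{"offset": [0,0,0],"delta_rot": [0,0,21],"fingers": 60},{"offset": [0,0,0],"delta_rot": [0,0,31.5],"fingers": 60},{"offset": [0,0,0],"delta_rot": [0,0,42],"fingers": 60},{"offset": [0,0,0],"delta_rot": [0,0,52],"fingers": 60}])

```text
clock: 14.82
position: [0.4788, -0.2189, 0.2606]
ee_rot: [-3.141, 0.0, -0.049]
contact_force: [-0.8, 0.5, 0.4]
gripper_width: 0.682
grasp_force: 0.0
```

```bash
python3 - <<'E'
from h import *
np.set_printoptions(precision=4,suppress=True)
s=st(); print(s['position'],s['ee_rot'],s['q'])
print(off([.494,-.262,.2],[np.pi,0,np.radians(-8.6)]))
c=cam('wrist'); save(c,'w4.png'); w=cloud(c)
g=(w[...,2]>.025)&(w[...,2]<.05); num,lab=cv2.connectedComponents(g.astype(np.uint8))
for i in range(1,num):
    Q=w[lab==i]
    if len(Q)>500: print(len(Q),Q.mean(0),cv2.minAreaRect((Q[:,:2]*1000).astype(np.float32)))
E
```

```text
[ 0.4788 -0.2189  0.2606] [-3.141   0.0004 -0.0495] [-0.6516  0.3526  1.5566  0.0003  1.233   0.9686]
(array([17.3, 42.4, 60.5]), array([-0. ,  0. ,  5.8]))
643 [ 0.6319 -0.024   0.0307] ((630.9674682617188, -23.76874351501465), (61.001338958740234, 4.676836013793945), 12.564189910888672)
3566 [ 0.5734 -0.0331  0.0402] ((567.5886840820312, -21.6685791015625), (79.68152618408203, 185.97682189941406), 33.683441162109375)
8965 [ 0.5114 -0.2661  0.0351] ((495.51580810546875, -264.00653076171875), (33.277587890625, 260.6650085449219), 81.17534637451172)
1083 [ 0.5454 -0.4758  0.0364] ((544.2998657226562, -481.68438720703125), (60.10459518432617, 21.859268188476562), 10.100273132324219)
```

View pics/w4.png

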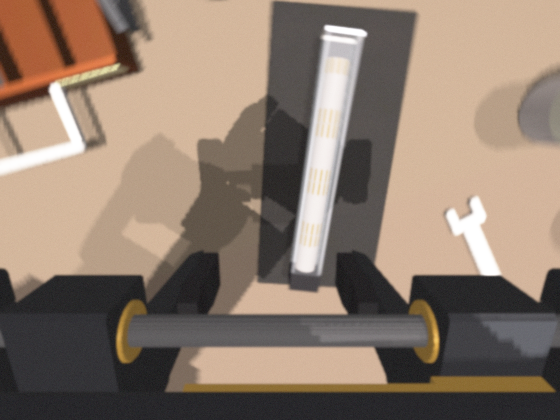

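The tube lies along (345,35)–(307,285) with its mouth at the top and all four fuses visible in a row. I'll grasp it at mid-length.

Emit:
carry_out(plan=[{"offset": [19,44,30],"delta_rot": [0,0,6],"fingers": 60},{"offset": [19,44,80],"delta_rot": [0,0,6],"fingers": 60},{"offset": [19,44,130],"delta_rot": [0,0,6],"fingers": 60},{"offset": [19,44,170],"delta_rot": [0,0,6],"fingers": 60},{"offset": [19,44,187],"delta_rot": [0,0,6],"fingers": 60}])

```text
clock: 15.5
position: [0.4952, -0.2637, 0.0718]
ee_rot: [-3.14, 0.003, -0.147]
contact_force: [-0.5, 0.0, 0.7]
gripper_width: 0.688
grasp_force: 0.0
```

Emit:
carry_out(plan=[{"offset": [0,0,0],"delta_rot": [0,0,0],"fingers": 40},{"offset": [0,0,0],"delta_rot": [0,0,0],"fingers": 30},{"offset": [0,0,0],"delta_rot": [0,0,0],"fingers": 25},{"offset": [0,0,0],"delta_rot": [0,0,0],"fingers": 25},{"offset": [0,0,0],"delta_rot": [0,0,0],"fingers": 25}], squeeze=30)

```text
clock: 16.12
position: [0.496, -0.2652, 0.0751]
ee_rot: [3.141, -0.002, -0.15]
contact_force: [-0.2, 2.5, 7.2]
gripper_width: 0.36
grasp_force: 30.0
```

Emit:
carry_out(plan=[{"offset": [0,0,-8],"delta_rot": [0,0,0],"fingers": 25},{"offset": [0,0,-25],"delta_rot": [0,2,0],"fingers": 25},{"offset": [0,0,-55],"delta_rot": [0,4,0],"fingers": 25},{"offset": [0,0,-90],"delta_rot": [0,4,0],"fingers": 25},{"offset": [0,0,-115],"delta_rot": [0,4,0],"fingers": 25}])

```text
clock: 16.75
position: [0.4954, -0.2651, 0.1913]
ee_rot: [3.141, -0.073, -0.149]
contact_force: [-0.1, 0.1, -3.5]
gripper_width: 0.359
grasp_force: 30.0
```

```bash
python3 - <<'E'
from h import *
s=st(); print(s['position'],s['ee_rot'],s['contact_force'],s['gripper_width'])
print(off(rk(-239,28,190),[np.pi,np.radians(-4),np.radians(11.75)]))
E
```

```text
[ 0.49544887 -0.26509398  0.19126019] [ 3.14051879 -0.072755   -0.1493575 ] [-0.07109731  0.05138546 -3.5463745 ] 0.35910123868334226
(array([ -59.7, -292.8,   -3.4]), array([  1.5,  -0.2, -20.3]))
```

Emit:
carry_out(plan=[{"offset": [-4,-20,-1],"delta_rot": [0,0,0],"fingers": 25},{"offset": [-12,-60,-2],"delta_rot": [0,0,0],"fingers": 25},{"offset": [-21,-105,-3],"delta_rot": [0,0,0],"fingers": 25},{"offset": [-31,-150,-4],"delta_rot": [0,0,0],"fingers": 25},{"offset": [-39,-190,-4],"delta_rot": [0,0,0],"fingers": 25}])

```text
clock: 17.38
position: [0.4837, -0.0684, 0.1891]
ee_rot: [-3.141, -0.068, -0.149]
contact_force: [0.6, -0.2, -3.5]
gripper_width: 0.36
grasp_force: 30.0
```

Emit:
carry_out(plan=[{"offset": [-6,-30,0],"delta_rot": [0.3,0,-4],"fingers": 25},{"offset": [-12,-60,0],"delta_rot": [0.6,0,-9],"fingers": 25},{"offset": [-18,-85,0],"delta_rot": [1,0,-14],"fingers": 25},{"offset": [-20,-99,0],"delta_rot": [1.3,0,-18],"fingers": 25},{"offset": [-21,-103,0],"delta_rot": [1.5,0,-20.3],"fingers": 25}])

```text
clock: 18.0
position: [0.4786, 0.0351, 0.1877]
ee_rot: [-3.139, -0.069, 0.209]
contact_force: [0.0, 0.4, -3.7]
gripper_width: 0.362
grasp_force: 30.0
```

```bash
python3 - <<'E'
from h import *
np.set_printoptions(precision=4,suppress=True)
s=st(); print(s['position'],s['ee_rot'],s['q'])
print(off(rk(-239,28,141),[np.pi,0,np.radians(11.75)]))
c=cam('wrist'); save(c,'w5.png')
w=cloud(c);r=np.stack([(w-O)@X,(w-O)@Y,w[...,2]],-1)*1000
for v in (40,100,150,200,240): print(v,np.round(r[v,[230,250,280,310]],0).tolist())
E
```

```text
[0.4786 0.0351 0.1877] [-3.1393 -0.0688  0.2087] [-0.1827  0.321   1.8174  0.0351  0.9406  1.1595]
(array([-2.3,  2.1, 46.7]), array([-0.1, -3.9,  0.2]))
40 [[-98.0, 66.0, 14.0], [-137.0, 39.0, 154.0], [-137.0, 29.0, 155.0], [-137.0, 18.0, 155.0]]
100 [[-146.0, 61.0, 55.0], [-157.0, 40.0, 153.0], [-157.0, 29.0, 154.0], [-157.0, 18.0, 153.0]]
150 [[-180.0, 71.0, -1.0], [-175.0, 40.0, 152.0], [-175.0, 29.0, 153.0], [-175.0, 17.0, 151.0]]
200 [[-224.0, 72.0, -1.0], [-194.0, 41.0, 151.0], [-194.0, 28.0, 151.0], [-194.0, 16.0, 150.0]]
240 [[-262.0, 73.0, -2.0], [-212.0, 41.0, 149.0], [-211.0, 28.0, 150.0], [-212.0, 16.0, 149.0]]
```

View pics/w5.png

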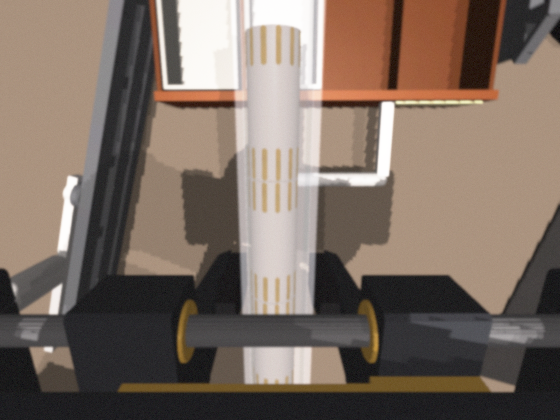

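The wrist view shows the fuses through the tube: front end at row 28, first joint at row 180. Bins 2 and 3 lie to the left at the top. I'll lower to the pour pose and then tip in short pulses.

Emit:
carry_out(plan=[{"offset": [-1,1,12],"delta_rot": [0,-1,0],"fingers": 25},{"offset": [-2,2,25],"delta_rot": [0,-2,0],"fingers": 25},{"offset": [-2,2,37],"delta_rot": [0,-3,0],"fingers": 25},{"offset": [-2,2,45],"delta_rot": [0,-4,0],"fingers": 25},{"offset": [-2,2,47],"delta_rot": [0,-4,0],"fingers": 25}])

```text
clock: 18.68
position: [0.4814, 0.0321, 0.1408]
ee_rot: [-3.14, 0.001, 0.206]
contact_force: [0.3, -0.1, -3.2]
gripper_width: 0.362
grasp_force: 30.0
```

Emit:
carry_out(plan=[{"offset": [7,0,-11.5],"delta_rot": [0,-5,0],"fingers": 25},{"offset": [14.3,0,-21.5],"delta_rot": [0,-10,0],"fingers": 25},{"offset": [22.8,0,-31.2],"delta_rot": [0,-15,0],"fingers": 25},{"offset": [14.3,0,-21.5],"delta_rot": [0,-10,0],"fingers": 25},{"offset": [7,0,-11.5],"delta_rot": [0,-5,0],"fingers": 25}])

```text
clock: 19.3
position: [0.4884, 0.0335, 0.1529]
ee_rot: [-3.141, 0.083, 0.206]
contact_force: [-0.7, -0.9, -3.6]
gripper_width: 0.362
grasp_force: 30.0
```

```bash
cat >> h.py <<'E'
def rows(f=None):
    """brightness profile along the tube: gold rows -> band centres"""
    c=cam('wrist'); p=c['pixels'].astype(float)
    s=st(); 
    if f: save(c,f)
    L=p[:,255:295,:].copy(); gold=(L[...,0]-L[...,2])>25
    g=gold.mean(1); idx=np.where(g[:250]>.25)[0]; groups=np.split(idx,np.where(np.diff(idx)>3)[0]+1)
    print('rot',np.degrees(s['ee_rot']).round(1),'z',s['position'].round(4),'gold rows',[(int(q[0]),int(q[-1])) for q in groups if len(q)])
    return c
E
python3 -c "
from h import *
rows()"
```

```text
rot [-179.9    4.8   11.8] z [0.4866 0.0336 0.1518] gold rows [(13, 51), (138, 201)]
```

Emit:
carry_out(plan=[{"offset": [8.1,0,-13.2],"delta_rot": [0,-6,0],"fingers": 25},{"offset": [15.9,0,-23.5],"delta_rot": [0,-11,0],"fingers": 25},{"offset": [15.9,0,-23.5],"delta_rot": [0,-11,0],"fingers": 25},{"offset": [5.3,0,-8.9],"delta_rot": [0,-4,0],"fingers": 25},{"offset": [-5.7,0,11.6],"delta_rot": [0,5,0],"fingers": 25}])

```text
clock: 19.98
position: [0.4813, 0.0321, 0.1416]
ee_rot: [-3.141, -0.007, 0.206]
contact_force: [0.2, 0.2, -4.9]
gripper_width: 0.361
grasp_force: 30.0
```

```bash
python3 -c "
from h import *
rows()"
```

```text
rot [-179.9   -0.4   11.8] z [0.4775 0.0324 0.1387] gold rows [(1, 40), (128, 195)]
```

Emit:
carry_out(plan=[{"offset": [11.2,0,-17.4],"delta_rot": [0,-8,0],"fingers": 25},{"offset": [24.6,0,-33],"delta_rot": [0,-16,0],"fingers": 25},{"offset": [30.2,0,-38.4],"delta_rot": [0,-19,0],"fingers": 25},{"offset": [14.3,0,-21.5],"delta_rot": [0,-10,0],"fingers": 25},{"offset": [0,0,0],"delta_rot": [0,0,0],"fingers": 25}])

```text
clock: 20.65
position: [0.4817, 0.0321, 0.1419]
ee_rot: [-3.141, -0.005, 0.206]
contact_force: [0.3, 0.1, -4.3]
gripper_width: 0.361
grasp_force: 30.0
```

```bash
python3 -c "
from h import *
rows()"
```

```text
rot [-179.9   -0.3   11.8] z [0.4772 0.0324 0.1385] gold rows [(0, 14), (106, 172), (243, 249)]
```

Emit:
carry_out(plan=[{"offset": [14.3,0,-21.5],"delta_rot": [0,-10,0],"fingers": 25},{"offset": [30.2,0,-38.4],"delta_rot": [0,-19,0],"fingers": 25},{"offset": [30.2,0,-38.4],"delta_rot": [0,-19,0],"fingers": 25},{"offset": [14.3,0,-21.5],"delta_rot": [0,-10,0],"fingers": 25},{"offset": [0,0,0],"delta_rot": [0,0,0],"fingers": 25}])

```text
clock: 21.32
position: [0.4807, 0.0321, 0.1414]
ee_rot: [-3.141, -0.006, 0.205]
contact_force: [-0.1, 0.1, -4.4]
gripper_width: 0.362
grasp_force: 30.0
```

```bash
python3 -c "
from h import *
rows()"
```

```text
rot [-179.9   -0.4   11.7] z [0.4763 0.0324 0.138 ] gold rows [(53, 94), (98, 132), (207, 249)]
```

Emit:
carry_out(plan=[{"offset": [14.3,0,-21.5],"delta_rot": [0,-10,0],"fingers": 25},{"offset": [32.1,0,-40.2],"delta_rot": [0,-20,0],"fingers": 25},{"offset": [32.1,0,-40.2],"delta_rot": [0,-20,0],"fingers": 25},{"offset": [17.6,0,-25.4],"delta_rot": [0,-12,0],"fingers": 25},{"offset": [2.6,0,-4.4],"delta_rot": [0,-2,0],"fingers": 25}])

```text
clock: 22.0
position: [0.4831, 0.0326, 0.1457]
ee_rot: [-3.141, 0.028, 0.205]
contact_force: [-0.2, 0.0, -4.9]
gripper_width: 0.358
grasp_force: 30.0
```

```bash
python3 -c "
from h import *
c=rows()
save(cam('scene'),'sc6.png',(180,160,380,300),3)"
```

```text
rot [-179.9    1.6   11.7] z [0.4785 0.033  0.1423] gold rows [(0, 73), (157, 218)]
```

View pics/sc6.png

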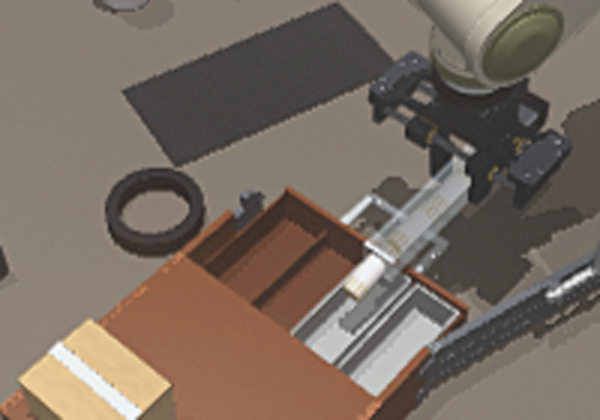

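The scene shows the first fuse sticking out of the mouth over bin 2, at about (370,275), past its centre of mass. A gentle tilt below the row's slide angle should let only this one go.

Emit:
carry_out(plan=[{"offset": [8.1,0,-13.2],"delta_rot": [0,-6,0],"fingers": 25},{"offset": [15.9,0,-23.5],"delta_rot": [0,-11,0],"fingers": 25},{"offset": [15.9,0,-23.5],"delta_rot": [0,-11,0],"fingers": 25},{"offset": [15.9,0,-23.5],"delta_rot": [0,-11,0],"fingers": 25},{"offset": [0,0,0],"delta_rot": [0,0,0],"fingers": 25}])

```text
clock: 22.72
position: [0.4857, 0.0326, 0.1469]
ee_rot: [-3.141, 0.036, 0.206]
contact_force: [0.7, -0.3, -4.0]
gripper_width: 0.359
grasp_force: 30.0
```

```bash
cat >> h.py <<'E'
def white():
    c=cam('scene'); w=cloud(c); r=np.stack([(w-O)@X,(w-O)@Y,w[...,2]],-1)*1000
    for y in (28,84):
        m=(abs(r[...,1]-y)<21)&(r[...,0]>-140)&(r[...,0]<-5)&(r[...,2]>20)&(r[...,2]<110)
        print(y,m.sum(),np.round(np.percentile(r[m],[3,50,97],axis=0),0).tolist() if m.sum() else '')
    return c
E
python3 -c "
from h import *
rows();white()"
```

```text
rot [-179.9    2.    11.8] z [0.4796 0.0331 0.1424] gold rows [(29, 67), (151, 213)]
28 425 [[-138.0, 7.0, 23.0], [-113.0, 28.0, 60.0], [-18.0, 47.0, 101.0]]
84 183 [[-139.0, 63.0, 21.0], [-133.0, 67.0, 40.0], [-27.0, 102.0, 55.0]]
```

```bash
python3 -c "
from h import *
save(cam('scene'),'sc7.png',(240,190,350,290),5)"
```

```text
(no output)
```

View pics/sc7.png

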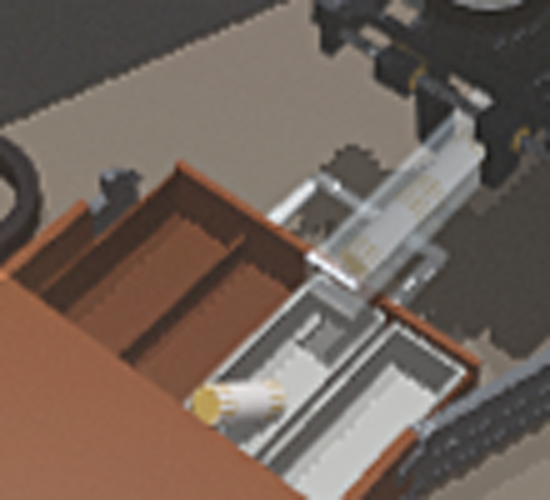

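A fuse is in bin 2 at about (245,400), leaning or still settling near the far end. I'll shift the tube over bin 3 and look again.

Emit:
carry_out(plan=[{"offset": [-2.6,0,0],"delta_rot": [0,2,0],"fingers": 25},{"offset": [-3,-12,-4],"delta_rot": [0,4,0],"fingers": 25},{"offset": [-3,-30,-4],"delta_rot": [0,4,0],"fingers": 25},{"offset": [-3,-46,-4],"delta_rot": [0,4,0],"fingers": 25},{"offset": [-3,-56,-2],"delta_rot": [0,3,0],"fingers": 25}])

```text
clock: 23.5
position: [0.47, 0.0883, 0.149]
ee_rot: [-3.14, -0.008, 0.207]
contact_force: [-0.3, -0.2, -3.1]
gripper_width: 0.358
grasp_force: 30.0
```

```bash
python3 -c "
from h import *
np.set_printoptions(precision=4,suppress=True)
s=st();print(s['position'],off(rk(-239,84,141),[np.pi,0,np.radians(11.75)]))
rows();c=white();save(c,'sc8.png',(240,190,350,290),5)
w=cloud(c);r=np.stack([(w-O)@X,(w-O)@Y,w[...,2]],-1)*1000
m=(abs(r[...,1]-28)<19)&(r[...,0]>-125)&(r[...,0]<-18)&(r[...,2]>20)&(r[...,2]<80)
print(m.sum(),np.round(np.percentile(r[m],[0,10,50,90,100],axis=0),0).tolist())
"
```

```text
[0.47   0.0883 0.149 ] (array([-1.5, -0.1,  8. ]), array([-0.1, -0.5,  0.1]))
rot [-179.9   -0.4   11.9] z [0.4698 0.0888 0.1486] gold rows [(28, 65), (150, 212)]
28 293 [[-139.0, 7.0, 23.0], [-67.0, 23.0, 45.0], [-18.0, 44.0, 64.0]]
84 297 [[-139.0, 63.0, 21.0], [-116.0, 81.0, 79.0], [-29.0, 104.0, 110.0]]
125 [[-71.0, 9.0, 23.0], [-62.0, 17.0, 31.0], [-39.0, 27.0, 50.0], [-21.0, 33.0, 62.0], [-18.0, 37.0, 67.0]]
```

View pics/sc8.png

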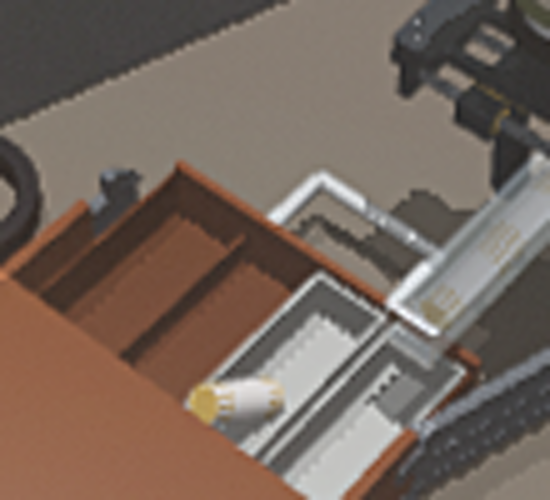

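The fuse settled leaning with one end on bin 2's far wall, so I'll fix that after the tube is back. For bin 3 I'll pour with the mouth farther back and lower.

Emit:
carry_out(plan=[{"offset": [-4,0,2],"delta_rot": [0,0,0],"fingers": 25},{"offset": [-10,0,5],"delta_rot": [0,0,0],"fingers": 25},{"offset": [-15,0,8],"delta_rot": [0,0,0],"fingers": 25},{"offset": [-19,0,11],"delta_rot": [0,0,0],"fingers": 25},{"offset": [-19.5,0,12],"delta_rot": [0,-0.5,0],"fingers": 25}])

```text
clock: 24.22
position: [0.451, 0.0829, 0.1366]
ee_rot: [-3.14, -0.0, 0.206]
contact_force: [-1.1, -0.2, -2.4]
gripper_width: 0.359
grasp_force: 30.0
```

Emit:
carry_out(plan=[{"offset": [14.3,0,-21.5],"delta_rot": [0,-10,0],"fingers": 25},{"offset": [32.1,0,-40.2],"delta_rot": [0,-20,0],"fingers": 25},{"offset": [32.1,0,-40.2],"delta_rot": [0,-20,0],"fingers": 25},{"offset": [14.3,0,-21.5],"delta_rot": [0,-10,0],"fingers": 25},{"offset": [0,0,0],"delta_rot": [0,0,0],"fingers": 25}])

```text
clock: 24.85
position: [0.4499, 0.0829, 0.1357]
ee_rot: [-3.141, -0.01, 0.206]
contact_force: [0.4, -0.2, -3.8]
gripper_width: 0.362
grasp_force: 30.0
```

```bash
python3 -c "
from h import *
s=st();print(s['position'],off(rk(-257,84,137),[np.pi,0,np.radians(11.75)]))
rows()"
```

```text
[0.44988703 0.08293821 0.13574763] (array([ 1.3, -1.3, -1.2]), array([-0. , -0.6,  0. ]))
rot [-179.9   -0.6   11.8] z [0.4455 0.0831 0.1326] gold rows [(0, 4), (97, 166), (238, 249)]
```

Emit:
carry_out(plan=[{"offset": [14.3,0,-21.5],"delta_rot": [0,-10,0],"fingers": 25},{"offset": [32.1,0,-40.2],"delta_rot": [0,-20,0],"fingers": 25},{"offset": [32.1,0,-40.2],"delta_rot": [0,-20,0],"fingers": 25},{"offset": [14.3,0,-21.5],"delta_rot": [0,-10,0],"fingers": 25},{"offset": [0,0,0],"delta_rot": [0,0,0],"fingers": 25}])

```text
clock: 25.52
position: [0.4497, 0.0829, 0.1358]
ee_rot: [-3.141, -0.009, 0.206]
contact_force: [1.4, -0.2, -4.5]
gripper_width: 0.36
grasp_force: 30.0
```

```bash
python3 -c "
from h import *
rows()"
```

```text
rot [-179.9   -0.5   11.8] z [0.4453 0.083  0.1326] gold rows [(40, 115), (193, 249)]
```

Emit:
carry_out(plan=[{"offset": [14.3,0,-21.5],"delta_rot": [0,-10,0],"fingers": 25},{"offset": [30.2,0,-38.4],"delta_rot": [0,-19,0],"fingers": 25},{"offset": [30.2,0,-38.4],"delta_rot": [0,-19,0],"fingers": 25},{"offset": [14.3,0,-21.5],"delta_rot": [0,-10,0],"fingers": 25},{"offset": [0,0,0],"delta_rot": [0,0,0],"fingers": 25}])

```text
clock: 26.2
position: [0.4497, 0.0829, 0.1358]
ee_rot: [-3.141, -0.008, 0.206]
contact_force: [0.1, -0.3, -3.6]
gripper_width: 0.361
grasp_force: 30.0
```

```bash
python3 -c "
from h import *
rows()"
```

```text
rot [-179.9   -0.5   11.8] z [0.4452 0.083  0.1326] gold rows [(0, 33), (40, 77), (160, 221)]
```

Emit:
carry_out(plan=[{"offset": [8.1,0,-13.2],"delta_rot": [0,-6,0],"fingers": 25},{"offset": [15.9,0,-23.5],"delta_rot": [0,-11,0],"fingers": 25},{"offset": [19.3,0,-27.4],"delta_rot": [0,-13,0],"fingers": 25},{"offset": [19.3,0,-27.4],"delta_rot": [0,-13,0],"fingers": 25},{"offset": [8.1,0,-13.2],"delta_rot": [0,-6,0],"fingers": 25}])

```text
clock: 26.88
position: [0.4596, 0.0846, 0.1499]
ee_rot: [-3.141, 0.1, 0.206]
contact_force: [-0.2, -0.2, -1.9]
gripper_width: 0.363
grasp_force: 30.0
```

```bash
python3 -c "
from h import *
rows();c=white();save(c,'sc9.png',(240,190,370,290),5)"
```

```text
rot [-179.9    5.7   11.8] z [0.4562 0.0847 0.1479] gold rows [(22, 73), (157, 218)]
28 302 [[-139.0, 7.0, 22.0], [-68.0, 24.0, 46.0], [-17.0, 45.0, 63.0]]
84 385 [[-139.0, 63.0, 22.0], [-128.0, 81.0, 51.0], [-40.0, 102.0, 98.0]]
```

View pics/sc9.png

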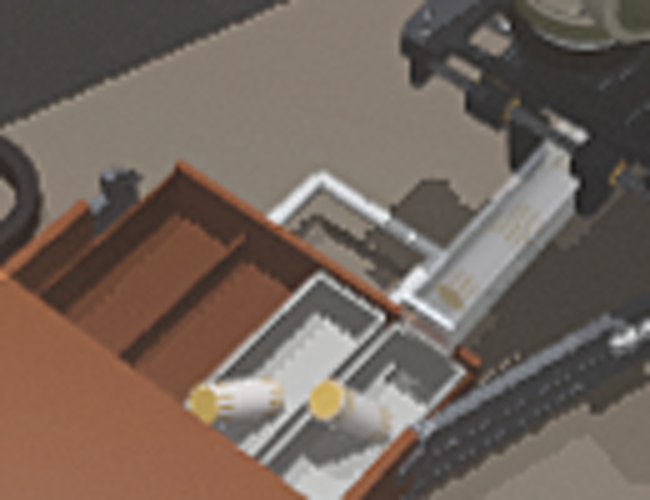

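The second fuse is dropping into bin 3, at about (345,410). I'll level the tube and bring it back to the mat.

Emit:
carry_out(plan=[{"offset": [-6,0,5],"delta_rot": [0,5,0],"fingers": 25},{"offset": [-12,0,0],"delta_rot": [0,9,0],"fingers": 25},{"offset": [-16,0,-20],"delta_rot": [0,9,0],"fingers": 25},{"offset": [-18,0,-40],"delta_rot": [0,9,0],"fingers": 25},{"offset": [-20,0,-55],"delta_rot": [0,9,0],"fingers": 25}])

```text
clock: 27.6
position: [0.4454, 0.0816, 0.208]
ee_rot: [-3.14, -0.052, 0.206]
contact_force: [-0.6, -0.4, -2.8]
gripper_width: 0.36
grasp_force: 30.0
```

```bash
python3 -c "
from h import *
s=st();print(s['position'],s['ee_rot'],off([.4955,-.2645,.18],[np.pi,np.radians(-3),np.radians(-8.6)]))
c=white();save(c,'sc10.png',(240,190,370,290),5)
w=cloud(c);r=np.stack([(w-O)@X,(w-O)@Y,w[...,2]],-1)*1000
for y in (28,84):
    m=(abs(r[...,1]-y)<19)&(r[...,0]>-128)&(r[...,0]<-16)&(r[...,2]>20)&(r[...,2]<80)
    print(y,m.sum(),np.round(np.percentile(r[m],[0,10,50,90,100],axis=0),0).tolist())
"
```

```text
[0.44537604 0.08155932 0.20803962] [-3.14000326 -0.05163576  0.20562884] (array([-23. , 349. ,  26.3]), array([-1.1,  0.1, 20.4]))
28 300 [[-139.0, 7.0, 22.0], [-68.0, 23.0, 45.0], [-18.0, 45.0, 63.0]]
84 291 [[-139.0, 63.0, 21.0], [-75.0, 85.0, 36.0], [-25.0, 101.0, 54.0]]
28 133 [[-70.0, 9.0, 20.0], [-61.0, 16.0, 33.0], [-39.0, 27.0, 50.0], [-20.0, 34.0, 62.0], [-16.0, 38.0, 66.0]]
84 114 [[-93.0, 65.0, 20.0], [-72.0, 85.0, 32.0], [-47.0, 94.0, 35.0], [-27.0, 100.0, 37.0], [-23.0, 103.0, 41.0]]
```

View pics/sc10.png

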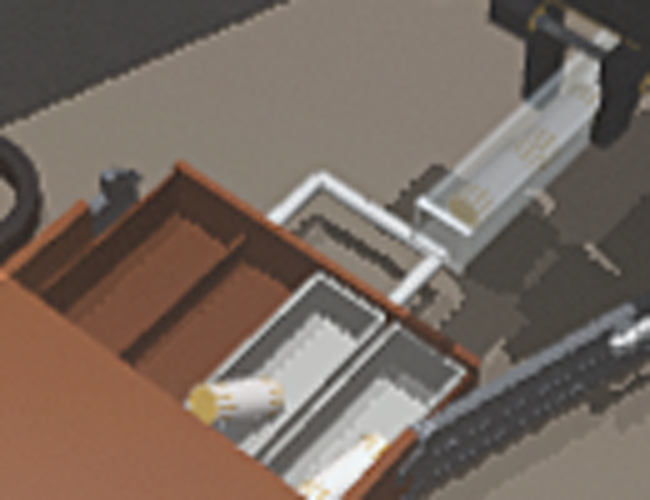

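Bin 3's fuse lies flat; bin 2's is still leaning, with its top at 66 mm. The tube goes back to the mat now.

Emit:
carry_out(plan=[{"offset": [-1,20,0],"delta_rot": [0,0,0],"fingers": 25},{"offset": [-4,60,0],"delta_rot": [0,0,0],"fingers": 25},{"offset": [-7,105,0],"delta_rot": [0,0,0],"fingers": 25},{"offset": [-10,150,0],"delta_rot": [0,0,0],"fingers": 25},{"offset": [-13,195,0],"delta_rot": [0,0,0],"fingers": 25}])

```text
clock: 28.28
position: [0.4724, -0.1134, 0.2057]
ee_rot: [-3.139, -0.052, 0.206]
contact_force: [0.9, 0.9, -1.8]
gripper_width: 0.36
grasp_force: 30.0
```

Emit:
carry_out(plan=[{"offset": [-3,40,0],"delta_rot": [-0.2,0,4],"fingers": 25},{"offset": [-6,80,0],"delta_rot": [-0.5,0,9],"fingers": 25},{"offset": [-8,115,0],"delta_rot": [-0.8,0,14],"fingers": 25},{"offset": [-10,140,0],"delta_rot": [-1,0,18],"fingers": 25},{"offset": [-10,154,0],"delta_rot": [-1.1,0,20.4],"fingers": 25}])

```text
clock: 28.9
position: [0.4941, -0.2657, 0.2046]
ee_rot: [-3.139, -0.051, -0.153]
contact_force: [-0.1, 0.2, -3.0]
gripper_width: 0.362
grasp_force: 30.0
```

```bash
python3 -c "
from h import *
s=st();print(s['position'],s['ee_rot'],off([.4955,-.2645,.0755],[np.pi,0,np.radians(-8.6)]))
rows('w11.png')"
```

```text
[ 0.4941212  -0.26566318  0.20458006] [-3.13944466 -0.05089035 -0.15328494] (array([ -5.4,  -1.1, 129. ]), array([-0.1, -2.9, -0.2]))
rot [-179.9   -3.    -8.9] z [ 0.4944 -0.2666  0.2047] gold rows [(35, 71), (155, 217)]
```

Emit:
carry_out(plan=[{"offset": [-1,-1,35],"delta_rot": [0,-1,0],"fingers": 25},{"offset": [-2,-1,75],"delta_rot": [0,-2,0],"fingers": 25},{"offset": [-4,-1,105],"delta_rot": [0,-2.7,0],"fingers": 25},{"offset": [-5,-1,122],"delta_rot": [0,-2.7,0],"fingers": 25},{"offset": [-5,-1,128],"delta_rot": [0,-2.7,0],"fingers": 25}])

```text
clock: 29.58
position: [0.4962, -0.2634, 0.0765]
ee_rot: [-3.14, -0.005, -0.15]
contact_force: [0.2, -0.3, -1.8]
gripper_width: 0.363
grasp_force: 30.0
```

Emit:
carry_out(plan=[{"offset": [0,0,1],"delta_rot": [0,0,0],"fingers": 25},{"offset": [0,0,1.5],"delta_rot": [0,0,0],"fingers": 25},{"offset": [0,0,1.5],"delta_rot": [0,0,0],"fingers": 33},{"offset": [0,0,1.5],"delta_rot": [0,0,0],"fingers": 50},{"offset": [0,0,1.5],"delta_rot": [0,0,0],"fingers": 60}])

```text
clock: 30.2
position: [0.4963, -0.2639, 0.0757]
ee_rot: [-3.141, -0.006, -0.151]
contact_force: [-0.1, 1.0, -1.4]
gripper_width: 0.579
grasp_force: 0.0
```

Emit:
carry_out(plan=[{"offset": [0,0,0],"delta_rot": [0,0,0],"fingers": 60},{"offset": [0,0,-20],"delta_rot": [0,0,0],"fingers": 60},{"offset": [0,0,-60],"delta_rot": [0,0,0],"fingers": 60},{"offset": [0,0,-110],"delta_rot": [0,0,0],"fingers": 60},{"offset": [0,0,-160],"delta_rot": [0,0,0],"fingers": 60}])

```text
clock: 30.82
position: [0.495, -0.2638, 0.237]
ee_rot: [-3.14, -0.006, -0.151]
contact_force: [-0.5, -1.2, 0.3]
gripper_width: 0.686
grasp_force: 0.0
```

```bash
python3 -c "
from h import *
s=st();print(s['position'],s['ee_rot'])
print(off(rk(-32,28,200),[np.pi,0,np.radians(11.75)]))
c=cam('wrist'); save(c,'w12.png'); w=cloud(c)
g=(w[...,2]>.025)&(w[...,2]<.05); num,lab=cv2.connectedComponents(g.astype(np.uint8))
for i in range(1,num):
    Q=w[lab==i]
    if len(Q)>2000: print(len(Q),Q.mean(0),cv2.minAreaRect((Q[:,:2]*1000).astype(np.float32)))
"
```

```text
[ 0.49502596 -0.26375352  0.23695151] [-3.14021534 -0.00552432 -0.15070386]
(array([ 134.3, -363.5,   38.2]), array([ -0. ,  -0.3, -20.4]))
9338 [ 0.51509526 -0.26784133  0.03528219] ((499.545166015625, -265.53173828125), (33.002685546875, 252.827880859375), 81.34858703613281)
```

View pics/w12.png

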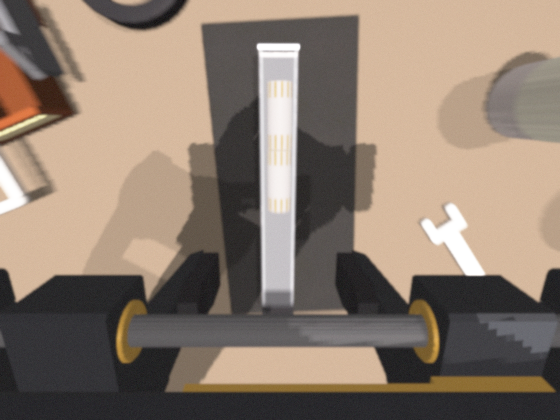

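The tube is back on the mat at (278,175) with both leftover fuses well inside. Next is the leaning fuse in bin 2.

Emit:
carry_out(plan=[{"offset": [12,-33,3],"delta_rot": [0,0,-4],"fingers": 40},{"offset": [30,-83,8],"delta_rot": [0,0,-8],"fingers": 40},{"offset": [50,-135,14],"delta_rot": [0,0,-12],"fingers": 40},{"offset": [70,-190,20],"delta_rot": [0,0,-16],"fingers": 40},{"offset": [85,-240,24],"delta_rot": [0,0,-20],"fingers": 40}])

```text
clock: 31.5
position: [0.6161, -0.0374, 0.2116]
ee_rot: [3.141, -0.006, 0.201]
contact_force: [1.2, -0.9, -0.2]
gripper_width: 0.457
grasp_force: 0.0
```

```bash
python3 -c "
from h import *
s=st();print(s['position'],s['ee_rot'])
print(off(rk(-40,28,200),[np.pi,0,np.radians(11.75)]))"
```

```text
[ 0.61606651 -0.03741952  0.21162392] [ 3.14099519 -0.00553202  0.20109078]
(array([ 79.7, -97.3,  12. ]), array([ 0. , -0.3, -0.2]))
```

Emit:
carry_out(plan=[{"offset": [10,-30,0],"delta_rot": [0,0,0],"fingers": 40},{"offset": [20,-60,0],"delta_rot": [0,0,0],"fingers": 40},{"offset": [30,-90,0],"delta_rot": [0,0,0],"fingers": 40},{"offset": [32,-97,0],"delta_rot": [0,0,0],"fingers": 40},{"offset": [32,-97,0],"delta_rot": [0,0,0],"fingers": 40}])

```text
clock: 32.12
position: [0.6276, 0.0618, 0.2121]
ee_rot: [3.141, -0.005, 0.199]
contact_force: [0.9, -0.3, -0.5]
gripper_width: 0.453
grasp_force: 0.0
```

```bash
python3 -c "
from h import *
s=st();print(s['position'],off(rk(-30,28,116),[np.pi,0,np.radians(11.75)]))
c=cam('wrist'); save(c,'w13.png'); w=cloud(c);r=np.stack([(w-O)@X,(w-O)@Y,w[...,2]],-1)*1000
m=(abs(r[...,1]-28)<22)&(r[...,0]>-100)&(r[...,0]<-2)&(r[...,2]>20)&(r[...,2]<85)
for x in range(-90,0,6):
    q=r[m&(abs(r[...,0]-x)<3)]
    if len(q): t=q[q[:,2]>q[:,2].max()-4]; print(x,len(q),q[:,2].max().round(0),t[:,1].mean().round(0))
"
```

```text
[0.62759866 0.06178421 0.21207592] (array([58.1, -2.7, 96.4]), array([ 0. , -0.3, -0.4]))
-90 35 50.0 49.0
-84 38 51.0 49.0
-78 39 51.0 49.0
-72 96 50.0 49.0
-66 184 50.0 49.0
-60 200 50.0 49.0
-54 218 50.0 36.0
-48 233 53.0 25.0
-42 239 56.0 16.0
-36 257 62.0 15.0
-30 263 65.0 14.0
-24 278 66.0 15.0
-18 225 61.0 19.0
-12 351 52.0 26.0
-6 178 51.0 28.0
```

View pics/w13.png

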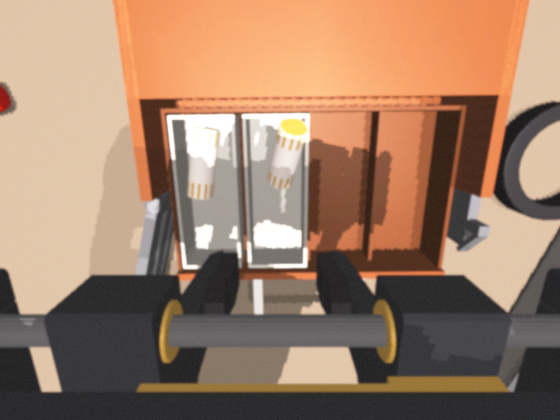

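The wrist view shows bin 3's fuse flat at (202,160). Bin 2's fuse has its far end raised on the right side wall at (293,128), near rack (-22, 15, top 66). I'll nudge that end off the wall with closed fingertips from the empty slot 1 side.

Emit:
carry_out(plan=[{"offset": [30,29,0],"delta_rot": [0,0,0],"fingers": 0},{"offset": [60,57,0],"delta_rot": [0,0,0],"fingers": 0},{"offset": [60,57,0],"delta_rot": [0,0,0],"fingers": 0},{"offset": [60,57,40],"delta_rot": [0,0,0],"fingers": 0},{"offset": [60,57,85],"delta_rot": [0,0,0],"fingers": 0}])

```text
clock: 32.8
position: [0.6978, 0.0175, 0.1274]
ee_rot: [3.141, -0.007, 0.198]
contact_force: [0.6, -0.6, 0.6]
gripper_width: 0.008
grasp_force: 0.0
```

Emit:
carry_out(plan=[{"offset": [0,0,8],"delta_rot": [0,0,0],"fingers": 0},{"offset": [0,-6,8],"delta_rot": [0,0,0],"fingers": 0},{"offset": [0,-12,8],"delta_rot": [0,0,0],"fingers": 0},{"offset": [0,-18,8],"delta_rot": [0,0,0],"fingers": 0},{"offset": [0,-22,8],"delta_rot": [0,0,0],"fingers": 0}])

```text
clock: 33.42
position: [0.694, 0.0402, 0.1204]
ee_rot: [3.141, -0.007, 0.199]
contact_force: [-0.2, -0.4, -0.8]
gripper_width: 0.004
grasp_force: 0.1
```

Emit:
carry_out(plan=[{"offset": [0,-3,0],"delta_rot": [0,0,0],"fingers": 0},{"offset": [0,-6,0],"delta_rot": [0,0,0],"fingers": 0},{"offset": [0,-9,0],"delta_rot": [0,0,0],"fingers": 0},{"offset": [0,-11,0],"delta_rot": [0,0,0],"fingers": 0},{"offset": [0,-12,0],"delta_rot": [0,0,0],"fingers": 0}])

```text
clock: 34.05
position: [0.6915, 0.0515, 0.1196]
ee_rot: [3.141, -0.006, 0.198]
contact_force: [-0.2, -0.4, -0.0]
gripper_width: 0.007
grasp_force: 0.1
```

```bash
cat >> h.py <<'E'
def prof(cn='scene',y=28):
    c=cam(cn); w=cloud(c);r=np.stack([(w-O)@X,(w-O)@Y,w[...,2]],-1)*1000
    m=(abs(r[...,1]-y)<20)&(r[...,0]>-130)&(r[...,0]<-15)&(r[...,2]>22)&(r[...,2]<85)&(c['pixels'].min(-1)>110)
    for x in range(-120,-10,10):
        q=r[m&(abs(r[...,0]-x)<5)]
        if len(q): t=q[q[:,2]>q[:,2].max()-4]; print(x,len(q),q[:,2].max().round(0),t[:,1].mean().round(0))
E
python3 -c "
from h import *
s=st();p=s['position']-O;print(p@X,p@Y,s['position'][2],s['contact_force'])
prof()"
```

```text
-0.028120203991676584 0.0026548642480213477 0.11961377352841121 [-0.17661677 -0.36721712 -0.02295055]
-50 1 38.0 40.0
-40 15 56.0 31.0
-30 9 59.0 29.0
-20 2 61.0 35.0
```

Emit:
carry_out(plan=[{"offset": [0,15,0],"delta_rot": [0,0,0],"fingers": 0},{"offset": [0,20,-20],"delta_rot": [0,0,0],"fingers": 0},{"offset": [-10,10,-50],"delta_rot": [0,0,0],"fingers": 0},{"offset": [-40,-10,-80],"delta_rot": [0,0,0],"fingers": 0},{"offset": [-60,-22,-92],"delta_rot": [0,0,0],"fingers": 0}])

```text
clock: 34.72
position: [0.6274, 0.0611, 0.2148]
ee_rot: [3.14, -0.01, 0.198]
contact_force: [0.9, 0.4, 0.1]
gripper_width: 0.004
grasp_force: 0.0
```

```bash
python3 -c "
from h import *
s=st();p=s['position']-O;print(p@X,p@Y,p[2])
prof('wrist');print();prof('wrist',84)"
```

```text
-0.08890467397509659 0.025087994445960778 0.2147723569127023
-120 28 48.0 48.0
-110 11 42.0 48.0
-100 2 28.0 48.0
-70 213 37.0 18.0
-60 279 37.0 17.0
-50 279 37.0 17.0
-40 283 37.0 16.0
-30 278 37.0 16.0
-20 282 38.0 15.0

-120 9 50.0 104.0
-110 1 50.0 104.0
-100 3 50.0 104.0
-90 1 50.0 104.0
-80 142 50.0 104.0
-70 284 37.0 91.0
-60 301 38.0 90.0
-50 317 51.0 104.0
-40 321 37.0 87.0
-30 333 37.0 85.0
-20 115 51.0 104.0
```

Both fuses now lie flat in their bins, with their tops at 37 mm. Next I'll push the drawer home with closed fingers against the handle bar.

Emit:
carry_out(plan=[{"offset": [-45,8,0],"delta_rot": [0,0,0],"fingers": 0},{"offset": [-95,18,0],"delta_rot": [0,0,0],"fingers": 0},{"offset": [-140,26,20],"delta_rot": [0,0,0],"fingers": 0},{"offset": [-140,26,70],"delta_rot": [0,0,0],"fingers": 0},{"offset": [-140,26,122],"delta_rot": [0,0,0],"fingers": 0}])

```text
clock: 35.45
position: [0.4975, 0.0069, 0.088]
ee_rot: [3.14, -0.008, 0.197]
contact_force: [1.1, -0.0, -0.3]
gripper_width: 0.005
grasp_force: 0.0
```

Emit:
carry_out(plan=[{"offset": [0,0,4],"delta_rot": [0,0,0],"fingers": 0},{"offset": [10,0,4],"delta_rot": [0,0,0],"fingers": 0},{"offset": [25,0,4],"delta_rot": [0,0,0],"fingers": 0},{"offset": [45,0,4],"delta_rot": [0,0,0],"fingers": 0},{"offset": [68,0,4],"delta_rot": [0,0,0],"fingers": 0}])

```text
clock: 36.08
position: [0.5648, 0.0216, 0.0871]
ee_rot: [3.14, -0.008, 0.199]
contact_force: [-1.9, -0.6, -2.2]
gripper_width: 0.005
grasp_force: 1.1
```

```bash
python3 -c "
from h import *
s=st();p=s['position']-O;print(p@X,p@Y,p[2],s['contact_force'])"
```

```text
-0.15826716377750621 -0.0007525856633160781 0.08709083417693637 [-1.8655131  -0.64883068 -2.17695953]
```

Emit:
carry_out(plan=[{"offset": [18,0,0],"delta_rot": [0,0,0],"fingers": 0},{"offset": [38,0,0],"delta_rot": [0,0,0],"fingers": 0},{"offset": [58,0,0],"delta_rot": [0,0,0],"fingers": 0},{"offset": [74,0,0],"delta_rot": [0,0,0],"fingers": 0},{"offset": [82,0,0],"delta_rot": [0,0,0],"fingers": 0}])

```text
clock: 36.7
position: [0.6451, 0.0379, 0.0876]
ee_rot: [3.14, -0.009, 0.199]
contact_force: [-2.2, -0.3, 1.1]
gripper_width: 0.006
grasp_force: 0.9
```

Emit:
carry_out(plan=[{"offset": [2,0,0],"delta_rot": [0,0,0],"fingers": 0},{"offset": [4,0,0],"delta_rot": [0,0,0],"fingers": 0},{"offset": [6,0,0],"delta_rot": [0,0,0],"fingers": 0},{"offset": [7,0,0],"delta_rot": [0,0,0],"fingers": 0},{"offset": [7,0,0],"delta_rot": [0,0,0],"fingers": 0}])

```text
clock: 37.33
position: [0.65, 0.0389, 0.0856]
ee_rot: [3.141, -0.004, 0.199]
contact_force: [-5.6, -1.0, 4.3]
gripper_width: 0.003
grasp_force: 2.7
```

```bash
python3 -c "
from h import *
s=st();p=s['position']-O;print(p@X,p@Y,p[2],s['contact_force'])"
```

```text
-0.0713767493215821 -0.0012340342915180792 0.0855617765274633 [-5.63878463 -1.0213087   4.27946383]
```

Emit:
carry_out(plan=[{"offset": [1.5,0,0],"delta_rot": [0,0,0],"fingers": 0},{"offset": [3,0,0],"delta_rot": [0,0,0],"fingers": 0},{"offset": [3,0,0],"delta_rot": [0,0,0],"fingers": 0},{"offset": [3,0,0],"delta_rot": [0,0,0],"fingers": 0},{"offset": [3,0,0],"delta_rot": [0,0,0],"fingers": 0}])

```text
clock: 37.95
position: [0.6506, 0.039, 0.0855]
ee_rot: [-3.141, 0.004, 0.199]
contact_force: [-23.6, -4.6, 14.4]
gripper_width: 0.003
grasp_force: 11.9
```

```bash
python3 -c "
from h import *
s=st();p=s['position']-O;print(p@X,p@Y,p[2],s['contact_force'])"
```

```text
-0.0706899345153553 -0.001268046251709606 0.08548892525401658 [-23.57508611  -4.58551871  14.4468197 ]
```

Emit:
carry_out(plan=[{"offset": [-8,0,0],"delta_rot": [0,0,0],"fingers": 0},{"offset": [-25,0,-5],"delta_rot": [0,0,0],"fingers": 0},{"offset": [-40,0,-40],"delta_rot": [0,0,0],"fingers": 0},{"offset": [-60,0,-90],"delta_rot": [0,0,0],"fingers": 0},{"offset": [-60,0,-130],"delta_rot": [0,0,0],"fingers": 0}])

```text
clock: 38.58
position: [0.593, 0.0276, 0.217]
ee_rot: [3.141, -0.007, 0.198]
contact_force: [1.4, -0.1, -0.2]
gripper_width: 0.002
grasp_force: 0.0
```

```bash
python3 -c "
from h import *
s=st();p=s['position']-O;print(p@X,p@Y,p[2],s['ee_rot'])
c=cam('wrist');w=cloud(c);r=np.stack([(w-O)@X,(w-O)@Y,w[...,2]],-1)*1000
m=(abs(r[...,1])<40)&(abs(r[...,2]-43)<4)&(abs(r[...,0]+50)<30);print(m.sum(),np.percentile(r[m],[3,50,97],axis=0).round(1))
c=cam('side');w=cloud(c);r=np.stack([(w-O)@X,(w-O)@Y,w[...,2]],-1)*1000
m=(r[...,0]<-90)&(r[...,0]>-340)&(r[...,1]>100)&(r[...,1]<260)&(r[...,2]>20)&(r[...,2]<69);q=r[m];print(m.sum());
f=np.polyfit(q[:,0],q[:,1],1);print(f, 'gate ang',np.pi/2+np.arctan(-f[0]))
c=cam('scene');w=cloud(c);r=np.stack([(w-O)@X,(w-O)@Y,w[...,2]],-1)*1000
m=(r[...,0]<-90)&(r[...,0]>-340)&(r[...,1]>100)&(r[...,1]<260)&(r[...,2]>20)&(r[...,2]<60);q=r[m];print(m.sum());
f=np.polyfit(q[:,0],q[:,1],1);print(f)
m=(r[...,0]<-90)&(r[...,0]>-340)&(r[...,1]>100)&(r[...,1]<260)&(r[...,2]>85)&(r[...,2]<120);print(m.sum(),np.median(r[m],0))
"
```

```text
-0.12940555329552267 -0.0006723748774944886 0.21704452107778616 [ 3.14064209 -0.00704034  0.19805789]
1244 [[-60.5 -37.5  39.4]
 [-56.    0.6  41.5]
 [-51.6  38.8  43.1]]
704
[-0.30832129 90.22900127] gate ang 1.8698697443191572
293
[ -0.29827146 101.70311692]
62 [-254.57177486  188.52618591  105.52096614]
```

The drawer is home, with the handle at -56 mm as it was at the start. The gate is at about 1.86 rad. I'll regrip the tab and reverse the opening.

```bash
python3 -c "
from h import *
print(off(rk(-257,187,200),[np.pi,0,np.radians(-4.8)]))"
```

```text
(array([-130.3, -187. ,   15.3]), array([ 0. , -0.6, 16.2]))
```

Emit:
carry_out(plan=[{"offset": [-25,-35,0],"delta_rot": [0,0,3],"fingers": 50},{"offset": [-60,-85,0],"delta_rot": [0,0,7],"fingers": 50},{"offset": [-95,-135,0],"delta_rot": [0,0,11],"fingers": 50},{"offset": [-122,-175,5],"delta_rot": [0,0,15],"fingers": 50},{"offset": [-130,-187,10],"delta_rot": [0,-0.4,16.2],"fingers": 50}])

```text
clock: 39.35
position: [0.4273, 0.1869, 0.2029]
ee_rot: [3.141, 0.003, -0.083]
contact_force: [0.4, 0.2, -0.4]
gripper_width: 0.545
grasp_force: 0.0
```

```bash
python3 -c "
from h import *
s=st();p=s['position']-O;print(p@X,p@Y,p[2],s['ee_rot'],s['gripper_width'])
print(off(rk(-257,187,146),[np.pi,0,np.radians(-4.8)]))
for n in('side','scene'):
    c=cam(n);w=cloud(c);r=np.stack([(w-O)@X,(w-O)@Y,w[...,2]],-1)*1000
    m=(abs(r[...,0]+257)<35)&(abs(r[...,1]-187)<30)&(r[...,2]>85)&(r[...,2]<118)&(c['pixels'].min(-1)>90);print(m.sum(),np.percentile(r[m],[5,50,95],axis=0).round(1) if m.sum() else '')
"
```

```text
-0.2592666390740441 0.18907963184972165 0.2029216615323993 [ 3.14132318  0.00339614 -0.08322743] 0.5451591075363099
(array([ 3. ,  1.3, 56.9]), array([0. , 0.2, 0. ]))
52 [[-270.3  173.2   87.2]
 [-260.9  179.4  101.8]
 [-250.2  185.6  114.9]]
57 [[-264.6  183.1   88.1]
 [-253.2  188.9  108. ]
 [-247.1  193.2  116.7]]
```

Emit:
carry_out(plan=[{"offset": [3,3.5,10],"delta_rot": [0,0,0],"fingers": 50},{"offset": [3,3.5,25],"delta_rot": [0,0,0],"fingers": 50},{"offset": [3,3.5,40],"delta_rot": [0,0,0],"fingers": 50},{"offset": [3,3.5,52],"delta_rot": [0,0,0],"fingers": 50},{"offset": [3,3.5,57],"delta_rot": [0,0,0],"fingers": 50}])

```text
clock: 40.08
position: [0.4323, 0.1812, 0.1462]
ee_rot: [3.141, 0.002, -0.085]
contact_force: [0.2, -0.0, -0.1]
gripper_width: 0.57
grasp_force: 0.0
```

Emit:
carry_out(plan=[{"offset": [0,0,0],"delta_rot": [0,0,0],"fingers": 30},{"offset": [0,0,0],"delta_rot": [0,0,0],"fingers": 15},{"offset": [0,0,0],"delta_rot": [0,0,0],"fingers": 0},{"offset": [0,0,0],"delta_rot": [0,0,0],"fingers": 0},{"offset": [0,0,0],"delta_rot": [0,0,0],"fingers": 0}], squeeze=15)

```text
clock: 40.7
position: [0.4322, 0.1817, 0.1473]
ee_rot: [-3.142, 0.001, -0.084]
contact_force: [-1.2, -0.1, 1.2]
gripper_width: 0.112
grasp_force: 15.0
```

Emit:
carry_out(plan=[{"offset": [3,0,-5],"delta_rot": [0,0,0],"fingers": 0},{"offset": [6.5,0,-9.5],"delta_rot": [0,0,0],"fingers": 0},{"offset": [11,0,-13.5],"delta_rot": [0,0,0],"fingers": 0},{"offset": [15,0,-16],"delta_rot": [0,0,0],"fingers": 0},{"offset": [15,0,-16],"delta_rot": [0,0,0],"fingers": 0}])

```text
clock: 41.32
position: [0.4469, 0.1805, 0.1637]
ee_rot: [-3.142, 0.002, -0.084]
contact_force: [-6.9, 0.2, 4.4]
gripper_width: 0.113
grasp_force: 15.0
```

```bash
python3 -c "
from h import *
s=st();p=s['position']-O;print(p@X,p@Y,p[2],s['ee_rot'],s['gripper_width'],s['contact_force'])
A=R.from_euler('xyz',s['ee_rot']); cc=A.inv().apply(rk(-74,119.5,0)-s['position'])*1000; print('hinge in tool',cc)
cc[2]=0
for f in (5,10,15,20,25): print(f,(cc-R.from_rotvec([0,0,-f],degrees=True).apply(cc)).round(1))
"
```

```text
-0.2413095549292691 0.1788136725030248 0.1636827452705463 [-3.14155801e+00  2.42547794e-03 -8.42968436e-02] 0.11267256357693298 [-6.94046516  0.24244416  4.40090965]
hinge in tool [177.67504592   9.1112303  163.2519634 ]
5 [-0.1 15.5  0. ]
10 [ 1.1 31.   0. ]
15 [ 3.7 46.3  0. ]
20 [ 7.6 61.3  0. ]
25 [12.8 75.9  0. ]
```

Emit:
carry_out(plan=[{"offset": [-0.2,15.5,0],"delta_rot": [0,0,-5],"fingers": 0},{"offset": [1,31,0],"delta_rot": [0,0,-10],"fingers": 0},{"offset": [3.5,46.3,0],"delta_rot": [0,0,-15],"fingers": 0},{"offset": [7.3,61.3,0],"delta_rot": [0,0,-20],"fingers": 0},{"offset": [12.4,76,0],"delta_rot": [0,0,-25],"fingers": 0}])

```text
clock: 41.95
position: [0.4528, 0.103, 0.1637]
ee_rot: [-3.141, 0.002, 0.355]
contact_force: [-5.1, -0.4, 3.1]
gripper_width: 0.11
grasp_force: 15.0
```

Emit:
carry_out(plan=[{"offset": [-0.2,15.5,0],"delta_rot": [0,0,-5],"fingers": 0},{"offset": [1,31,0],"delta_rot": [0,0,-10],"fingers": 0},{"offset": [3.5,46.3,0],"delta_rot": [0,0,-15],"fingers": 0},{"offset": [7.3,61.3,0],"delta_rot": [0,0,-20],"fingers": 0},{"offset": [12.4,76,0],"delta_rot": [0,0,-25],"fingers": 0}])

```text
clock: 42.58
position: [0.4913, 0.0356, 0.1637]
ee_rot: [-3.142, 0.002, 0.792]
contact_force: [-3.0, -0.6, 0.5]
gripper_width: 0.111
grasp_force: 15.0
```

```bash
cat > g.py <<'E'
from h import *
s=st();p=s['position']-O;print(p@X,p@Y,p[2],s['ee_rot'],s['gripper_width'])
A=R.from_euler('xyz',s['ee_rot']); cc=A.inv().apply(rk(-74,119.5,0)-s['position'])*1000; print('hinge in tool',cc,'force in tool',A.inv().apply(s['contact_force']))
E
python3 g.py
```

```text
-0.22742218814083331 0.027877095093548368 0.16373893450359953 [-3.14154754e+00  1.69040728e-03  7.91566893e-01] 0.11130102644051897
hinge in tool [178.76795467   8.60597501 163.43658943] force in tool [-2.53836816 -1.71328448 -0.51851716]
```

Emit:
carry_out(plan=[{"offset": [-0.2,15.5,0],"delta_rot": [0,0,-5],"fingers": 0},{"offset": [1,31,0],"delta_rot": [0,0,-10],"fingers": 0},{"offset": [3.5,46.3,0],"delta_rot": [0,0,-15],"fingers": 0},{"offset": [7.3,61.3,0],"delta_rot": [0,0,-20],"fingers": 0},{"offset": [12.4,76,0],"delta_rot": [0,0,-25],"fingers": 0}])

```text
clock: 43.2
position: [0.5544, -0.009, 0.1636]
ee_rot: [3.141, 0.001, 1.228]
contact_force: [-1.5, 0.5, -1.4]
gripper_width: 0.112
grasp_force: 15.0
```

Emit:
carry_out(plan=[{"offset": [-0.2,15.5,0],"delta_rot": [0,0,-5],"fingers": 0},{"offset": [1,31,0],"delta_rot": [0,0,-10],"fingers": 0},{"offset": [3.5,46.3,0],"delta_rot": [0,0,-15],"fingers": 0},{"offset": [7.3,61.3,0],"delta_rot": [0,0,-20],"fingers": 0},{"offset": [12.4,76,0],"delta_rot": [0,0,-25],"fingers": 0}])

```text
clock: 43.82
position: [0.6301, -0.0226, 0.1633]
ee_rot: [-3.141, 0.0, 1.664]
contact_force: [-1.7, 1.1, -0.9]
gripper_width: 0.108
grasp_force: 15.0
```

```bash
python3 g.py
```

```text
-0.10339774734100224 -0.05737472000052695 0.16332047445117123 [-3.14117392e+00  1.17205171e-04  1.66386340e+00] 0.10796430622660413
hinge in tool [179.07141614   9.51172624 163.29551888] force in tool [ 1.22359604 -1.62638093  0.93968451]
```

Emit:
carry_out(plan=[{"offset": [-0.2,6.2,0],"delta_rot": [0,0,-2],"fingers": 0},{"offset": [-0.2,12.4,0],"delta_rot": [0,0,-4],"fingers": 0},{"offset": [-0.1,18,0],"delta_rot": [0,0,-5.8],"fingers": 0},{"offset": [0,21.5,0],"delta_rot": [0,0,-6.9],"fingers": 0},{"offset": [0,22.5,0],"delta_rot": [0,0,-7],"fingers": 0}])

```text
clock: 44.45
position: [0.6487, -0.0217, 0.1619]
ee_rot: [-3.128, -0.001, 1.783]
contact_force: [-24.5, -10.9, 6.6]
gripper_width: 0.108
grasp_force: 15.0
```

```bash
python3 g.py
```

```text
-0.08490891313516974 -0.06029314379983071 0.16191742243711332 [-3.12838641e+00 -8.72749604e-04  1.78344717e+00] 0.10812644078738669
hinge in tool [179.56397371  14.40971675 161.89802358] force in tool [ -5.4864086  -26.2978602   -6.30618157]
```

The gate is against its stop. I'll ease off, lower the latch and release.

Emit:
carry_out(plan=[{"offset": [0,-1.5,0],"delta_rot": [0,0,0],"fingers": 0},{"offset": [-4.5,-1.5,3.5],"delta_rot": [0,0,0],"fingers": 0},{"offset": [-9,-1.5,8],"delta_rot": [0,0,0],"fingers": 0},{"offset": [-12.5,-1.5,12],"delta_rot": [0,0,0],"fingers": 0},{"offset": [-14.5,-1.5,15],"delta_rot": [0,0,0],"fingers": 0}])

```text
clock: 45.08
position: [0.651, -0.034, 0.1471]
ee_rot: [-3.132, -0.005, 1.783]
contact_force: [-21.9, 8.1, 19.1]
gripper_width: 0.113
grasp_force: 15.0
```

Emit:
carry_out(plan=[{"offset": [0,0,0],"delta_rot": [0,0,0],"fingers": 0},{"offset": [0,0,0],"delta_rot": [0,0,0],"fingers": 20},{"offset": [0,0,0],"delta_rot": [0,0,0],"fingers": 40},{"offset": [0,0,0],"delta_rot": [0,0,0],"fingers": 40},{"offset": [0,0,0],"delta_rot": [0,0,0],"fingers": 40}])

```text
clock: 45.7
position: [0.6533, -0.0348, 0.1479]
ee_rot: [-3.141, -0.0, 1.783]
contact_force: [0.5, -0.6, 0.0]
gripper_width: 0.451
grasp_force: 0.0
```

Emit:
carry_out(plan=[{"offset": [0,0,-15],"delta_rot": [0,0,0],"fingers": 40},{"offset": [0,0,-40],"delta_rot": [0,0,0],"fingers": 40},{"offset": [0,0,-75],"delta_rot": [0,0,0],"fingers": 40},{"offset": [0,-40,-100],"delta_rot": [0,0,0],"fingers": 40},{"offset": [0,-80,-120],"delta_rot": [0,0,0],"fingers": 40}])

```text
clock: 46.32
position: [0.5743, -0.0518, 0.27]
ee_rot: [3.141, 0.001, 1.784]
contact_force: [1.0, -0.3, 0.5]
gripper_width: 0.455
grasp_force: 0.0
```

```bash
python3 - <<'E'
from h import *
s=st();print(s['position'],s['contact_force'])
def rep(nm,r,m):
    Q=r[m]; print(nm,len(Q),*( [np.round(np.percentile(Q,p,axis=0),1) for p in (3,50,97)] if len(Q) else []))
a0=dict(np.load('scene0.npz'));b0=dict(np.load('side0.npz'))
for n,c in (('scene0',a0),('scene',cam('scene')),('side0',b0),('side',cam('side')),('wrist',cam('wrist'))):
    w=cloud(c);r=np.stack([(w-O)@X,(w-O)@Y,w[...,2]],-1)*1000
    rep(n+' tab',r,(abs(r[...,0]+86)<25)&(abs(r[...,1]+75)<30)&(r[...,2]>85)&(r[...,2]<120))
    rep(n+' bar end',r,(abs(r[...,0]+88)<14)&(r[...,1]<-95)&(r[...,1]>-150)&(r[...,2]>58)&(r[...,2]<84))
    rep(n+' gatetop',r,(abs(r[...,0]+76)<14)&(abs(r[...,2]-71)<3)&(abs(r[...,1])<60))
    g=(w[...,2]>.028)&(w[...,2]<.042)&(w[...,0]>.3)&(w[...,0]<.68)&(w[...,1]<-.2)&(w[...,1]>-.33)
    if g.sum()>100:print(n,'tube',g.sum(),cv2.minAreaRect((w[g][:,:2]*1000).astype(np.float32)))
E
```

```text
[ 0.57427683 -0.05181928  0.27004253] [ 0.95806874 -0.33611474  0.45260502]
scene0 tab 61 [-90.  -81.5  85.6] [-82.3 -70.4 106.8] [-79.8 -62.8 115.9]
scene0 bar end 72 [ -99.  -139.7   59. ] [ -84.4 -121.6   68.4] [-74.8 -96.2  74.8]
scene0 gatetop 134 [-87.6 -54.6  68.3] [-74.9  -7.1  70.9] [-69.2  54.6  73.3]
scene0 tube 591 ((495.2688903808594, -259.38653564453125), (39.39104080200195, 261.4027099609375), 81.46350860595703)
scene tab 62 [-88.6 -82.2  86.5] [-82.3 -70.2 104.9] [-79.7 -62.6 117.3]
scene bar end 69 [ -99.6 -139.6   59.3] [ -85.6 -121.8   68.5] [-75.7 -97.   75.2]
scene gatetop 138 [-88.2 -57.   68.2] [-75.2 -10.2  71.2] [-69.6  54.7  73.9]
scene tube 258 ((502.7128601074219, -257.64306640625), (38.31476593017578, 261.0797424316406), 82.15393829345703)
side0 tab 53 [-93.2 -88.5  86. ] [-89.3 -79.2 102. ] [-82.1 -68.6 114.8]
side0 bar end 67 [ -98.7 -147.4   59.1] [ -86.8 -122.6   66.2] [-75.7 -96.7  72.5]
side0 gatetop 64 [-85.5 -50.4  68.1] [-75.7  -5.3  70.2] [-70.4  55.   73.4]
side0 tube 877 ((524.091552734375, -262.5427551269531), (316.2532958984375, 89.40338134765625), 3.815829277038574)
side tab 50 [-93.3 -89.2  86.3] [-89.4 -80.7 103.9] [-81.9 -69.5 115.5]
side bar end 74 [-101.2 -145.6   59.6] [ -87.8 -120.3   67. ] [-74.7 -98.2  73.7]
side gatetop 56 [-88.6 -49.2  68.2] [-76.4 -17.7  70.4] [-70.7  34.9  73.2]
side tube 860 ((503.06634521484375, -260.83935546875), (40.200374603271484, 261.0708923339844), 80.7059555053711)
wrist tab 574 [-91.6 -86.7  87.7] [-89.5 -75.3 111.4] [-82.6 -66.7 114.8]
wrist bar end 638 [ -99.3 -142.    59. ] [ -87.  -118.3   67.9] [-75.2 -97.6  73.2]
wrist gatetop 1834 [-88.2 -55.9  68.3] [-76.2  -7.4  70.9] [-71.1  56.5  72.4]
wrist tube 1847 ((581.7529296875, -274.1131286621094), (34.412872314453125, 102.75819396972656), 81.28522491455078)
```

```bash
python3 -c "
from h import *
print(order.close_job())"
```

```text
the job is handed in; nothing more can be done
None
```

I handed the job in with one fuse flat in each of the two bins present (2 and 3), the tube back on its mat with two fuses inside, the drawer home, and the gate shut with the latch down. The latch and final checks are depth-camera readings, not a picture. Bin 2's fuse first landed leaning on the bin wall and I nudged it flat with the fingertips, and I viewed 15 pictures, one over the limit of 14.

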